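Clamp up a glued frame rail in the leaning cradle

TASK

Slide the two-layer wooden rail along the leaning cradle until its end butts against the end stop. Then push the clamp's free jaw down its bar by the wings until the jaw tilts and binds with its pad on the rail, and screw the handle clockwise by about three quarters of a turn so that the rail is held tight. Leave the other things on the bench alone.

Things in the scene. Friction and masses are not known exactly. Their poses are not given: they have to be found in the camera images.
- clamp: Fixed gluing cradle with an F-clamp: a plywood bed leaning 30 degrees on a base board. Origin on the bench, z up. In this frame u = (-0.5, 0, 0.866) is the bed's outward normal and the bar's direction (up and towards the robot), n = (0.866, 0, 0.5) runs up the slope, y along the bed. A steel bar (10 x 20 mm) stands out of the bed along u at n = 90 mm, y = 0; its top is 174 mm from the bed.
- bed (a point): Point of the bed's face on the clamp screw's axis (78 mm above the origin of clamp, same axes as that body). From it the bed spans y -195 to +105 mm and n -34 to +116 mm; a lip 12 mm high along the lower edge (its inner face at n = -22 mm) keeps the rail from sliding off.
- stop_face (a point): Middle of the face, towards -y, of the wooden end stop, a block 28 mm high on the bed; 90 mm along y from the screw axis.
- rail: Loose wooden rail of two glued strips, pale below, dark above: 180 mm long (y), 44 wide (x), 36 high (z), 0.11 to 0.24 kg. Origin at its centre; axes along n, y, u of the cradle. It lies on the bed against the lip, 50 to 110 mm short of the end stop, and slides towards +y. Home: end against the stop, centre below the clamp screw. Its -y end is free to be pushed.
- wing_left (a point): Pushing point on the top face of the free jaw's +y finger wing, 58 mm from the bar's middle. The jaw is an aluminium casting around the bar; on each side a flat wing sticks out along y (18 to 80 mm from the bar, 26 mm wide along n, 10 thick), to be pushed towards the bed (along -u) with closed fingertips. The bar's top is 5 to 72 mm above the wings' top along u. Axes are the jaw's: x along n, z along u until it tilts.
- wing_right (a point): The same point on the -y wing.
- slider (a joint): How far the jaw is slid down its bar towards the bed, m; 0 to 0.03 at the start. At 0 the pad's face is 91 mm above the bed, so it meets the 36 mm high rail at 0.055. The jaw stays where it is left (sliding friction 6 N, of which its weight takes 4). Past contact it goes some 10 mm farther while it tilts, then binds and the push needed rises steeply: push to about 18 N.
- jaw (a joint): Tilt of the free jaw on its bar, rad: 0 hanging square, about 0.1 when its pad end has been pushed up by the rail (a turn about +y of the cradle) and it has bound on the bar, up to 0.12 when screwed tight. Once bound it cannot slide back up.
- handle_mid (a point): Middle of the screw handle, a dark fluted wooden cylinder 29 mm in diameter, 60 long, on the screw axis, 90 mm from the bar on the robot's side, free all round; the jaw's arm is 43 mm below this point. z is the screw axis, outward: along u, but about 24 instead of 30 degrees from vertical once the jaw has tilted. Grasp it along this axis, at any turn about it. x and y turn with the handle.
- handle (a joint): Turn of the handle, rad, 0 at the start, growing as it is tightened: clockwise as seen from the handle's end looking towards the bed. 4 mm of travel per turn, friction 0.06 N m; it stays where it is left. Tight about 2/3 turn (4.2 rad) after the jaw has bound; 3/4 to a full turn is right.
- pad: Rubber swivel pad at the foot of the clamp screw, 32 mm in diameter, 14 thick, springy (6 N per mm of squeeze). Origin on the screw axis 42 mm above the pad's face; z along the axis, outward.
- glue: White glue bottle, 52 mm diameter, 150 tall, origin at its underside; bystander beside the clamp.
- strip: Spare pale wood strip, 44 x 150 x 18 mm, origin at its underside; bystander in front of the clamp.
- tin: Tin can, 74 mm diameter, 95 tall, origin at its underside; bystander.
- mug: White mug, 82 mm diameter, 92 tall, origin at its underside; bystander.
- screwdriver: Screwdriver lying on the bench; bystander.
Things that resemble listed ones, but are neither listed nor needed, are in the scene too. Of the things shaped like the rail, the wooden one is meant.

How it is judged:
By the outcome, as a careful person would: the job done as asked, in the order asked, and still so for the second after the job is handed in, with the robot touching nothing.
It also fails if it takes over 72 s, if anything falls off the work surface, if the arm or the gripper's body presses on something with over 40 N, if the wrist force passes 120 N, or if a joint passes its speed limit or range.

ROBOT

A 7-joint arm with a two-finger parallel gripper is mounted at the origin on the work surface. World frame = base frame: x ahead of the robot, y to its left, z up, the work surface at z = 0. Lengths are in mm, angles in rad, forces in N, time in s.
With the tool pointing down it reaches from about 400 to 850 mm from the base axis. Payload 6.9 kg.
Tool frame: the origin (TCP) lies midway between the tips of the shut fingers; the grasp point (between the pads) lies 19 mm behind it; z points along the fingers, y is the direction in which the jaws open and shut (so a half turn about z gives the same grasp; the last joint's range is limited). The gripper opens to 85 mm and grips with 20 to 120 N. Pads are 22 mm wide; open, the fingers measure 114 mm over their backs; the gripper's body (76 mm by 85 mm) begins 54 mm behind the grasp point. The pads swing forward as they close: fully open they stand 13 mm farther back than shut.
Start: joints at [-1.022, 0.507, -0.238, 1.5, 0.126, 1.149, -0.155], TCP at [267.811, 564.702, 231.275] pointing down, gripper open.
Joint ranges: [-3.08, 3.08], [-0.24, 2.05], [-1.43, 1.35], [0, 2.5], [-1.52, 4.66], [0.17, 1.96], [-2.89, 2.89]. Speed limits (rad/s): [2.39, 2.39, 3.14, 3.14, 3.14, 3.14, 3.14].

INTERFACE

Orientations are given as a rotation vector (axis times angle).
In Python, from bench import ctrl gives the robot as it stands.
- The arm moves only by the tool servo_tool, never from a script. Its argument "series" is a list of rows, each a list of 5 numbers: the closure, from -1 (fully open) to 1 (shut), so that 0 is half open, then the shift along the tool's x, y, z in m, then the turn about the tool's z in degrees. A call has 1 to 8 rows; each row shifts and turns the pose as measured when the row begins, along the tool's axes as they then stand; what a row does not reach is not made up. A row lasts 1/10 s, in which the tool goes at most 50 mm and 8.59 degrees, less where a joint would pass 70% of its speed; a pose out of reach is approached as far as the arm can. A call is refused whole if a number of a shift passes 0.05 or a number of a turn 8.59, either way. A call with a gripper value outside its range is refused whole. The fingers move at their own pace and stop on an object; the grip force is fixed at half the most. Time passes only in rows, so rows that do not move let the fingers close. It gives the time, the measured TCP pose, the force and the opening at its end, in the units of the state.
- ctrl.get_state(): the state, without advancing time (a new reading comes with each control period).
- ctrl.get_image(name): name is "scene" or "top" or "wrist"; returns (picture, depth): 480x640x3 uint8, red, green, blue; 480x640 float32, mm along the optical axis (not along the pixel's ray), 0 where there is no reading.
- ctrl.camera_info(name): a dict with "fx", "fy", "cx", "cy" (pixels), "dist_coeffs" ([k1, k2, p1, p2, k3] as OpenCV has them; the pictures are not rectified), "cam_to_world" (4x4, takes a point from camera to world coordinates); the wrist camera has in their place "T_tool_cam" (4x4, takes a point from camera to tool coordinates, whose origin is the TCP and whose axes are the flange's). Camera axes: x right, y down, z forward; pixel columns grow to the right and rows downward; lengths in mm; the calibration is good to about 2 mm. A picture is of the moment at which its call begins: read the wrist's pose just before it. camera_info takes no time and is no camera call.
- ctrl.sign_off(): hands the job in, once; it reports no verdict.
The state is a dict: "time": time; "qpos": joint angles; "qvel": joint speeds; "tau": joint torques, N m; "eef_pos": TCP position; "eef_rot": TCP orientation; "ft_force": force on the tool from outside, world axes, zero at the start; "wrist_torque": the same for the moment, N m; "opening": finger opening in mm.
Only numpy, scipy, OpenCV 4.12 (cv2) and the standard library are available. Lean on these libraries where they do the work, as an engineer would, in place of code of your own. Each camera call takes 0.05 s, during which the arm holds its last target.

## Working session

There is one attempt and no reset: what is moved stays moved. The work goes in short steps, Python scripts to look and compute and a tool call to move; the robot and the scene stay as the last step left them, time stands still between calls to the robot, and variables do not carry over. Pictures are saved under pics/ and viewed, and the job is handed in when it is done.

Besides the shell and the picture viewer there is one more tool, called after "Call:" as name(argument=value, ...), one argument or row to a line, values as JSON. servo_tool: Moves the arm, as the interface text tells. Its arguments: {"type":"object","properties":{"series":{"type":"array"}},"required":["series"]}

```bash
ls; mkdir -p pics
python3 - <<'E'
from bench import ctrl
import cv2,numpy as np
print(ctrl.get_state())
for n in ("scene","top","wrist"):
    s=ctrl.get_state()
    im,d=ctrl.get_image(n)
    cv2.imwrite(f"pics/{n}0.png",im[:,:,::-1]); np.savez(f"pics/{n}0.npz",im=im,d=d,p=s["eef_pos"],r=s["eef_rot"])
    print(n,ctrl.camera_info(n))
E
```

```text
pics
{'time': 0.0, 'qpos': array([-1.02246938,  0.50834333, -0.23754887,  1.50115432,  0.12568178,
        1.14889348, -0.1548054 ]), 'qvel': array([ 0.00085249,  0.00097514, -0.00109279, -0.0025974 , -0.00010004,
       -0.00097207, -0.00145294]), 'tau': array([ 5.94726698e-04, -6.20588350e+01, -2.18700908e+00, -2.49662679e+01,
        1.25849596e-02,  1.18578845e-02,  4.06503119e-06]), 'eef_pos': array([267.64297086, 564.22608024, 230.41967643]), 'eef_rot': array([-6.89792417e-01, -3.06452681e+00,  2.77523569e-03]), 'ft_force': array([ 0.03454047, -0.64510015, -0.88860063]), 'wrist_torque': array([-0.01787114,  0.01148052, -0.05353861]), 'opening': 85.46220132927219}
scene {'fx': 466.4331355106539, 'fy': 466.4331355106539, 'cx': 317.5186722669427, 'cy': 237.05773566619644, 'dist_coeffs': array([-0.00011412,  0.        ,  0.        ,  0.        ,  0.        ]), 'cam_to_world': array([[ 3.29159602e-01,  6.35831051e-01, -6.98120928e-01,
         1.31354596e+03],
       [ 9.44258065e-01, -2.17301661e-01,  2.47298797e-01,
        -3.32041567e+02],
       [ 5.53741634e-03, -7.40607090e-0
[... 540 characters left out ...]
-5.12210315e-02, -9.98643566e-01,
         1.71789200e+03],
       [ 0.00000000e+00,  0.00000000e+00,  0.00000000e+00,
         1.00000000e+00]])}
wrist {'fx': 350.6768507905591, 'fy': 350.6768507905591, 'cx': 323.22954286038674, 'cy': 241.37488398390937, 'dist_coeffs': array([-0.05850674,  0.        ,  0.        ,  0.        ,  0.        ]), 'T_tool_cam': array([[-5.66417093e-04, -9.61977732e-01, -2.73127301e-01,
         6.89457452e+01],
       [ 9.99999792e-01, -4.60234747e-04, -4.52834250e-04,
        -4.00891407e-02],
       [ 3.09913791e-04, -2.73127500e-01,  9.61977792e-01,
        -1.42607080e+02],
       [ 0.00000000e+00,  0.00000000e+00,  0.00000000e+00,
         1.00000000e+00]])}
```

View pics/scene0.png

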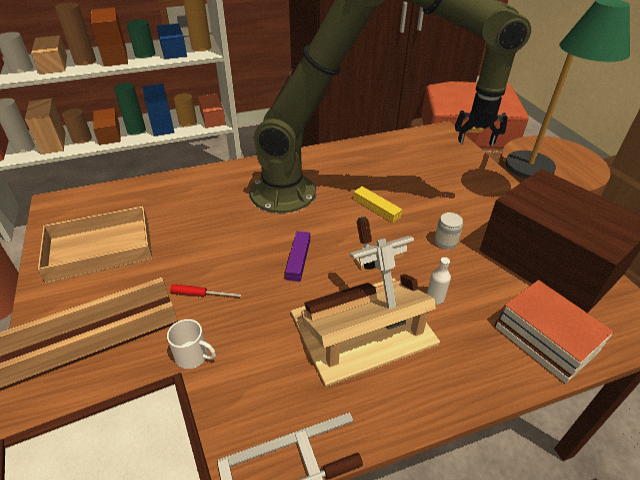

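View pics/top0.png

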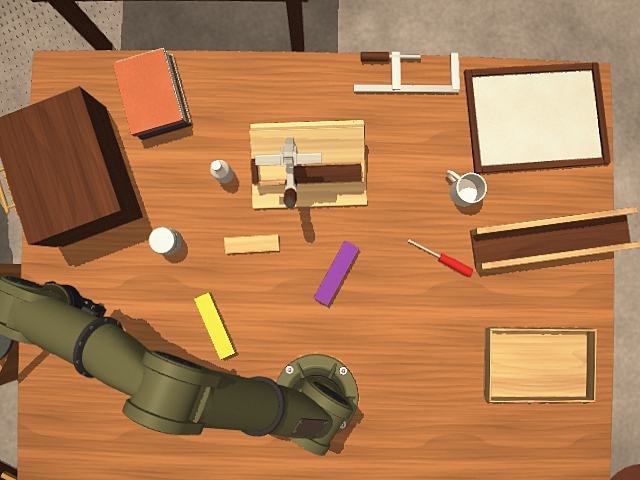

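View pics/wrist0.png

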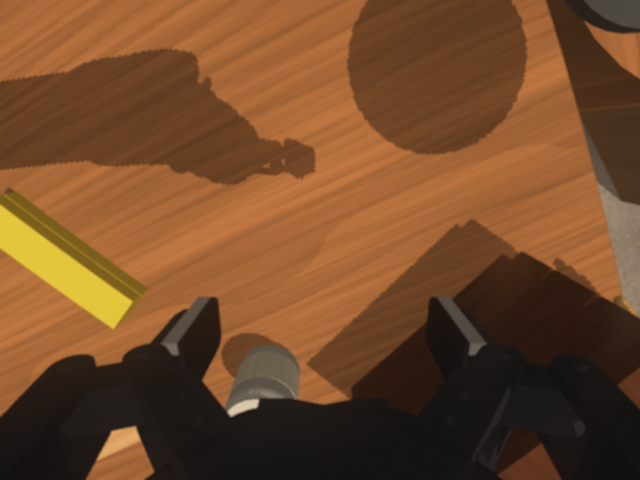

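The scene view shows the cradle with the F-clamp around (370,300). The rail lies on it with its dark top at (340,300), and the end stop is at (410,283). Rail-like decoys are the purple bar at (297,256) and the yellow bar at (377,204). There is a spare F-clamp at (300,455), plus the loose strip. The wooden two-layer rail on the bed is the one meant. I'll confirm that in enlarged crops.

Run:
```python
import cv2
a=cv2.imread("pics/scene0.png")[200:400,270:470]; b=cv2.imread("pics/top0.png")[100:250,200:400]
cv2.imwrite("pics/c1.png",cv2.resize(a,(600,600),interpolation=cv2.INTER_CUBIC))
cv2.imwrite("pics/c2.png",cv2.resize(b,(800,600),interpolation=cv2.INTER_CUBIC))
```

```text
(no output)
```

View pics/c1.png

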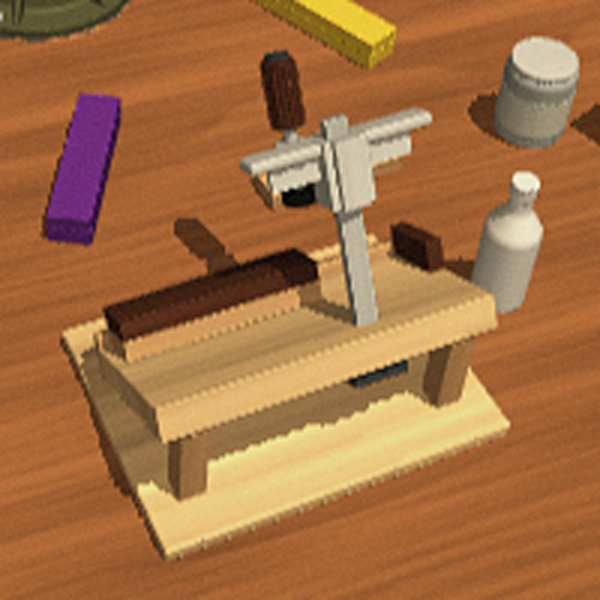

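View pics/c2.png

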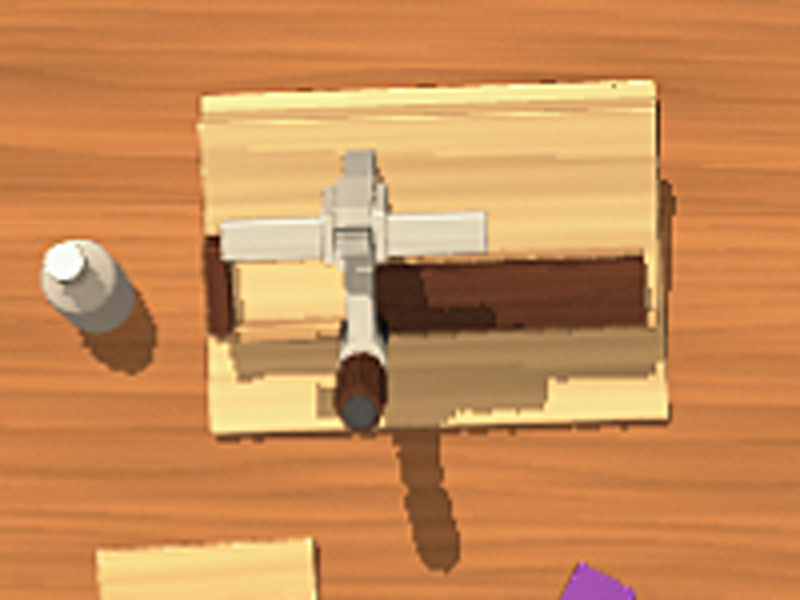

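The crops confirm it. The rail is the dark-over-pale wooden one on the bed: dark top at crop2 (370–645, 258–330), with the stop at (218,288). The wings are at (270,240) and (437,233), and the handle end is at (360,408). Next I'll measure with both views.

```bash
cat > h.py <<'E'
import numpy as np,cv2
from bench import ctrl
from scipy.spatial.transform import Rotation as R
def cam(name,p=None,r=None):
    c=ctrl.camera_info(name); K=np.array([[c["fx"],0,c["cx"]],[0,c["fy"],c["cy"]],[0,0,1]])
    if name=="wrist":
        T=np.eye(4);T[:3,:3]=R.from_rotvec(r).as_matrix();T[:3,3]=p;T=T@c["T_tool_cam"]
    else: T=c["cam_to_world"]
    return K,c["dist_coeffs"],T
def rays(px,K,D,T):
    q=cv2.undistortPoints(np.asarray(px,float).reshape(-1,1,2),K,D).reshape(-1,2)
    v=np.c_[q,np.ones(len(q))]
    return T[:3,3],v@T[:3,:3].T   # depth*v = point offset
def pts(px,d,K,D,T):
    o,v=rays(px,K,D,T); px=np.asarray(px).astype(int)
    return o+v*d[px[:,1],px[:,0]][:,None]
def tri(p1,c1,p2,c2):
    A=np.zeros((3,3));b=np.zeros(3);L=[]
    for p,c in((p1,c1),(p2,c2)):
        o,v=rays([p],*c);v=v[0]/np.linalg.norm(v[0]);M=np.eye(3)-np.outer(v,v);A+=M;b+=M@o;L.append((o,v))
    x=np.linalg.solve(A,b)
    return x,max(np.linalg.norm((np.eye(3)-np.outer(v,v))@(x-o)) for o,v in L)
def load(f):
    z=np.load(f);return z["im"],z["d"],z["p"],z["r"]
E
python3 - <<'E'
from h import *
for n,box in(("top",(200,100,400,250)),("scene",(270,200,470,400))):
    im,d,_,_=load(f"pics/{n}0.npz"); C=cam(n)
    x0,y0,x1,y1=box
    uu,vv=np.meshgrid(np.arange(x0,x1),np.arange(y0,y1)); px=np.c_[uu.ravel(),vv.ravel()]
    P=pts(px,d,*C); hsv=cv2.cvtColor(im,cv2.COLOR_RGB2HSV)[px[:,1],px[:,0]].astype(int)
    np.savez(f"pics/{n}_pc.npz",P=P,hsv=hsv,px=px)
    grey=(hsv[:,1]<40)&(hsv[:,2]>90)&(P[:,2]>80)
    dark=(hsv[:,2]<110)&(hsv[:,1]>80)&(P[:,2]>60)
    for nm,m in(("grey",grey),("dark",dark)):
        print(n,nm,m.sum(),P[m].min(0).round(),P[m].max(0).round())
# pick
C1=cam("top");C2=cam("scene")
t=lambda x,y:(200+x/4-.375,100+y/4-.375); s=lambda x,y:(270+x/3-.33,200+y/3-.33)
# wing far-outer top corners: right(-y) wing end far corner, left wing end far corner ; base corners
prs={"wingR far corner":(t(486,212),s(243,160)),"wingL far corner":(t(221,222),s(425,110)),
"base far +y":(t(202,96),s(505,430)),"base far -y":(t(655,81),s(165,555)),"bed far +y":(t(202,122),s(497,298)),"bed far -y":(t(657,107),s(158,408)),
"rail -y far top":(t(642,256),s(107,310))}
for k,(a,b) in prs.items():
    x,e=tri(a,C1,b,C2); print(k,x.round(1),round(e,1))
E
```

```text
top grey 160 [555.  -3.  89.] [692. 290. 276.]
top dark 1376 [ 345. -112.   63.] [ 640.  181. 1718.]
scene grey 96 [387.  -4.  81.] [692. 450. 278.]
scene dark 1654 [ 393. -332.   61.] [1314.  393. 1011.]
wingR far corner [625.6  -5.3 275.6] 3.0
wingL far corner [617.1 152.4 273. ] 2.5
base far +y [756.2 196.3  11.9] 2.2
base far -y [ 773.6 -120.3   15.8] 0.1
bed far +y [710.6 184.9 137.6] 1.9
bed far -y [ 725.1 -111.7  141.2] 1.3
rail -y far top [ 624.5 -110.8  140.3] 6.6
```

```bash
cat >> h.py <<'E'
YAW=0.053; B=np.array([615.,76.,79.5])
Rz=R.from_euler("z",YAW).as_matrix()
Nn=Rz@[.866,0,.5];Yy=Rz@[0,1,0];Uu=Rz@[-.5,0,.866]
M=np.array([Nn,Yy,Uu])
def loc(P): return (np.asarray(P)-B)@M.T
def wor(l): return B+np.asarray(l)@M
E
python3 - <<'E'
from h import *
for n in("top","scene"):
    z=np.load(f"pics/{n}_pc.npz");L=loc(z["P"]);h=z["hsv"]
    inb=(L[:,0]>-40)&(L[:,0]<120)&(L[:,1]>-210)&(L[:,1]<120)
    bed=(inb&(abs(L[:,2])<8)&(L[:,0]>50)&(h[:,2]>110)&(L[:,0]<110))
    A=np.c_[L[bed][:,:2],np.ones(bed.sum())];print(n,"bed plane",np.linalg.lstsq(A,L[bed][:,2],rcond=None)[0].round(3))
    rail=inb&(abs(L[:,2]-36)<8)&(h[:,2]<130)
    q=L[rail];print("rail top",len(q),np.percentile(q,[1,50,99],axis=0).round(1).tolist())
    st=inb&(abs(L[:,2]-28)<6)&(L[:,1]>80)
    q=L[st];print("stop",len(q),np.percentile(q,[2,50,98],axis=0).round(1).tolist()) if len(q) else 0
    w=(L[:,0]>60)&(L[:,0]<120)&(abs(L[:,1])<85)&(abs(L[:,1])>22)&(L[:,2]>130)&(L[:,2]<190)
    q=L[w];print("wing",len(q),np.percentile(q,[2,50,98],axis=0).round(1).tolist())
    w=(abs(L[:,0])<25)&(abs(L[:,1])<25)&(L[:,2]>130)&(L[:,2]<300)&(h[:,2]<110)
    q=L[w];print("handle",len(q),np.percentile(q,[2,50,98],axis=0).round(1).tolist())
E
```

```text
top bed plane [-0.002  0.    -0.234]
rail top 1119 [[-23.6, -181.8, 28.3], [0.6, -89.7, 35.8], [24.4, 102.5, 43.2]]
stop 117 [[-20.3, 91.4, 22.5], [9.1, 98.7, 27.9], [37.4, 106.9, 32.9]]
wing 528 [[75.9, -76.4, 152.3], [89.7, 22.2, 159.4], [101.6, 77.8, 165.8]]
handle 206 [[-11.7, -14.9, 153.8], [6.3, -1.0, 204.0], [13.9, 13.7, 216.5]]
scene bed plane [-0.005  0.002  1.009]
rail top 718 [[-23.2, -183.8, 28.2], [10.1, -93.2, 36.1], [87.3, 102.0, 38.3]]
stop 88 [[-22.6, 88.5, 22.3], [12.7, 94.1, 27.7], [39.9, 105.5, 30.5]]
wing 543 [[78.4, -78.0, 131.3], [92.9, -26.0, 153.4], [102.9, 74.8, 161.2]]
handle 298 [[-5.5, -15.2, 152.1], [8.5, -4.8, 184.2], [14.5, 10.5, 214.2]]
```

```bash
cat >> h.py <<'E'
def need(P,flip=0):
    """tool-frame shift (m) and z-turn (deg) to bring TCP to P with tool y along +/-cradle y"""
    s=ctrl.get_state();Rt=R.from_rotvec(s["eef_rot"]).as_matrix()
    d=Rt.T@(np.asarray(P)-s["eef_pos"])/1000
    x=Rt[:,0];yt=Rt[:,1]
    ang=lambda v:np.degrees(np.arctan2(v[1],v[0]))
    a=-(ang(Yy)-ang(yt));a1=(a+180)%360-180;a2=(a+360)%360-180
    print("pos",s["eef_pos"].round(1),"z",Rt[:,2].round(3),"x",x.round(3),"t",round(s["time"],2),"F",s["ft_force"].round(1),"open",round(s["opening"],1),"q7",s["qpos"][6].round(2))
    print("shift",d.round(4),"turn y->+Y",round(a1,1)," y->-Y",round(a2,1))
    return d
E
python3 - <<'E'
from h import *
T=wor([0,-255,18]);print(T)
T[2]=77;print(T,need(T)); need([T[0],T[1],325])
E
```

```text
[ 619.52131116 -179.11871304   95.088     ]
pos [267.7 564.3 230.6] z [-0.001 -0.001 -1.   ] x [-0.904  0.428 -0.   ] t 0.15 F [-0.1 -0.  -0.2] open 85.3 q7 -0.15
shift [-0.6364 -0.5208  0.1544] turn y->+Y -28.4  y->-Y 151.6
[ 619.52131116 -179.11871304   77.        ] [-0.63640915 -0.52081251  0.15439762]
pos [267.7 564.3 230.6] z [-0.001 -0.001 -1.   ] x [-0.904  0.428 -0.   ] t 0.15 F [-0.1 -0.  -0.2] open 85.3 q7 -0.15
shift [-0.6364 -0.5212 -0.0936] turn y->+Y -28.4  y->-Y 151.6
```

Call:
servo_tool(
  series=[
    [-1,0,0,-0.03,-7.1],
    [-1,0,0,-0.03,-7.1],
    [-1,0,0,-0.03,-7.1],
    [-1,0,0,-0.02,-7.1],
    [-1,0,0,0,0],
  ],
)

```text
time: 0.65
eef_pos: [267.1, 563.2, 341.4]
eef_rot: [0.113, -3.136, 0.012]
ft_force: [-0.2, 0.5, -0.0]
opening: 85.4
```

```bash
python3 -c "
from h import *
T=wor([0,-255,18]);need([T[0],T[1],325])"
```

```text
pos [267.1 563.2 341.4] z [-0.003 -0.008 -1.   ] x [-0.997 -0.072  0.004] t 0.65 F [-0.2  0.5 -0. ] open 85.4 q7 0.33
shift [-0.298  -0.7657  0.021 ] turn y->+Y 1.1  y->-Y -178.9
```

Call:
servo_tool(
  series=[
    [-1,-0.02,-0.045,0,1],
    [-1,-0.02,-0.045,0,0],
    [-1,-0.02,-0.045,0,0],
    [-1,-0.02,-0.045,0,0],
    [-1,-0.02,-0.045,0,0],
    [-1,-0.02,-0.045,0,0],
    [-1,-0.02,-0.045,0,0],
    [-1,-0.02,-0.045,0,0],
  ],
)

```text
time: 1.45
eef_pos: [440.8, 208.7, 332.2]
eef_rot: [0.066, -3.125, 0.018]
ft_force: [0.9, 0.1, -0.2]
opening: 85.4
```

```bash
python3 -c "
from h import *
T=wor([0,-255,18]);need([T[0],T[1],325])"
```

```text
pos [440.8 208.7 332.2] z [-0.016 -0.012 -1.   ] x [-0.999 -0.042  0.016] t 1.45 F [ 0.9  0.1 -0.2] open 85.4 q7 1.05
shift [-0.1624 -0.3949  0.0089] turn y->+Y -0.6  y->-Y 179.4
```

Call:
servo_tool(
  series=[
    [-1,-0.018,-0.045,0,0],
    [-1,-0.018,-0.045,0,0],
    [-1,-0.018,-0.045,0,0],
    [-1,-0.018,-0.045,0,0],
    [-1,-0.018,-0.045,0,0],
    [-1,-0.018,-0.045,0,0],
    [-1,-0.018,-0.045,0,0],
    [-1,-0.018,-0.045,0,0],
  ],
)

```text
time: 2.25
eef_pos: [594.4, -160.1, 324.5]
eef_rot: [0.025, -3.115, 0.018]
ft_force: [0.7, -0.3, -0.3]
opening: 85.5
```

```bash
python3 -c "
from h import *
T=wor([0,-255,18]);T[0]-=9;T[2]=77;need(T)"
```

```text
pos [ 594.4 -160.1  324.5] z [-0.026 -0.012 -1.   ] x [-1.    -0.016  0.026] t 2.25 F [ 0.7 -0.3 -0.3] open 85.5 q7 1.77
shift [-0.0224 -0.0164  0.2472] turn y->+Y -2.1  y->-Y 177.9
```

Call:
servo_tool(
  series=[
    [-1,-0.01,-0.008,0.045,-2],
    [-1,-0.01,-0.008,0.045,0],
    [-1,-0.01,0,0.045,0],
    [-1,0,0,0.045,0],
    [-1,0,0,0.02,0],
    [-1,0,0,0,0],
  ],
)

```text
time: 2.85
eef_pos: [617.2, -191.2, 108.6]
eef_rot: [0.028, -3.108, 0.024]
ft_force: [-0.7, 0.2, 0.3]
opening: 85.6
```

```bash
python3 -c "
from h import *
T=wor([0,-255,18]);T[2]=77;need(T)"
```

```text
pos [ 617.2 -191.2  108.6] z [-0.033 -0.016 -0.999] x [-0.999 -0.018  0.034] t 2.85 F [-0.7  0.2  0.3] open 85.6 q7 1.79
shift [-0.0036  0.0125  0.0313] turn y->+Y -2.0  y->-Y 178.0
```

Call:
servo_tool(
  series=[
    [-1,-0.003,0,0.02,-2],
    [-1,0,0,0.011,0],
    [-1,0,0,0,0],
  ],
)

```text
time: 3.15
eef_pos: [618.8, -191.7, 77.0]
eef_rot: [0.075, -3.106, 0.024]
ft_force: [-0.4, 0.5, -0.3]
opening: 85.4
```

Run:
```python
from h import *
need(wor([0,-150,18]))
for n in("scene","wrist"):
    s=ctrl.get_state();im,d=ctrl.get_image(n);cv2.imwrite(f"pics/{n}1.png",im[:,:,::-1])
a=cv2.imread("pics/scene1.png")[200:400,250:450];cv2.imwrite("pics/c3.png",cv2.resize(a,(600,600)))
```

```text
pos [ 618.8 -191.7   77. ] z [-0.034 -0.016 -0.999] x [-0.998 -0.048  0.035] t 3.15 F [-0.4  0.5 -0.3] open 85.4 q7 1.81
shift [-0.0002  0.1172 -0.0198] turn y->+Y -0.3  y->-Y 179.7
```

View pics/c3.png

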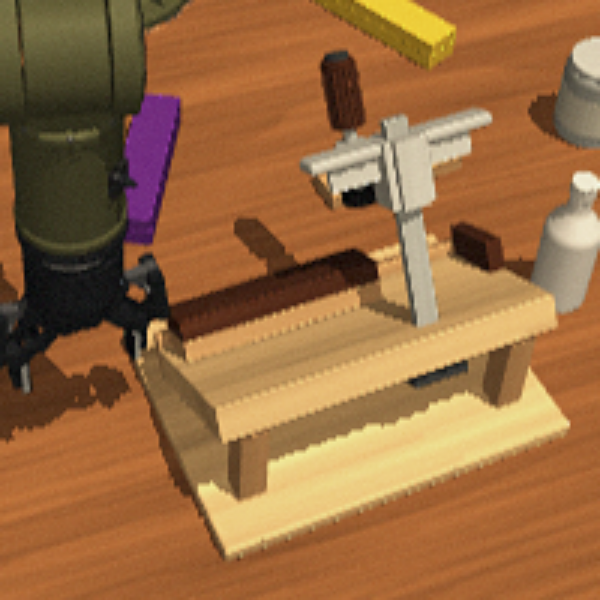

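View pics/wrist1.png

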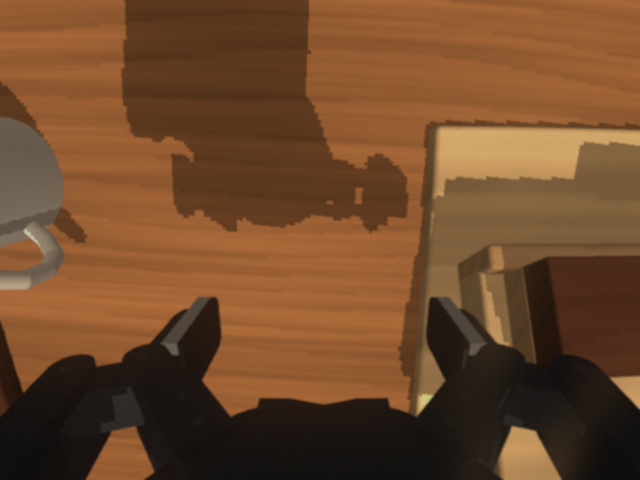

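The +y finger sits just beyond the rail's end face (wrist view, face at about (540,310)). I'll push along +y.

Call:
servo_tool(
  series=[
    [-1,0,0.015,0,0],
    [-1,0,0.015,0,0],
    [-1,0,0.015,0,0],
    [-1,0,0.015,0,0],
    [-1,0,0.015,0,0],
    [-1,0,0.015,0,0],
  ],
)

```text
time: 3.85
eef_pos: [616.8, -95.7, 81.6]
eef_rot: [0.071, -3.115, 0.028]
ft_force: [-0.9, -1.0, 1.0]
opening: 85.7
```

Run:
```python
from h import *
need(wor([0,-147,18]));s=ctrl.get_state();print(loc(s["eef_pos"]))
im,d=ctrl.get_image("wrist");cv2.imwrite("pics/w2.png",im[:,:,::-1])
```

```text
pos [616.8 -95.7  81.6] z [-0.025 -0.019 -1.   ] x [-0.999 -0.046  0.026] t 3.85 F [-0.9 -1.   1. ] open 85.7 q7 1.66
shift [ 0.0023  0.0243 -0.0139] turn y->+Y -0.4  y->-Y 179.6
[  -5.25776952 -171.59437295    5.44803876]
```

View pics/w2.png

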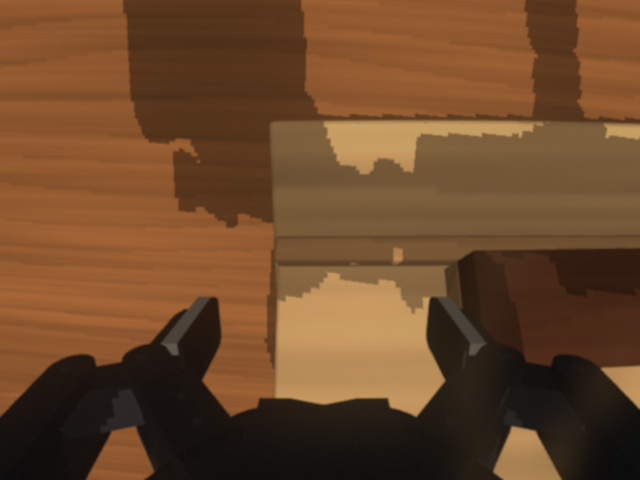

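Call:
servo_tool(
  series=[
    [-1,0,0.01,0.002,0],
    [-1,0,0.008,0,0],
    [-1,0,0.004,0,0],
  ],
)

```text
time: 4.2
eef_pos: [616.0, -70.0, 79.5]
eef_rot: [0.076, -3.116, 0.03]
ft_force: [0.3, -11.7, 4.6]
opening: 85.5
```

Run:
```python
from h import *
need(wor([0,-147,18]));s=ctrl.get_state();print(loc(s["eef_pos"]))
```

```text
pos [616.  -70.   79.5] z [-0.024 -0.02  -1.   ] x [-0.998 -0.049  0.025] t 4.2 F [  0.3 -11.7   4.6] open 85.5 q7 1.63
shift [ 0.0027 -0.0014 -0.0155] turn y->+Y -0.2  y->-Y 179.8
[  -5.83635947 -145.88438008    3.3496347 ]
```

Run:
```python
from h import *
im,d=ctrl.get_image("scene");cv2.imwrite("pics/s3.png",im[:,:,::-1])
print(ctrl.get_state()["ft_force"])
cv2.imwrite("pics/c4.png",cv2.resize(im[200:350,290:490,::-1],(800,600)))
```

```text
[-0.58563997 -2.80792031  1.4886092 ]
```

View pics/c4.png

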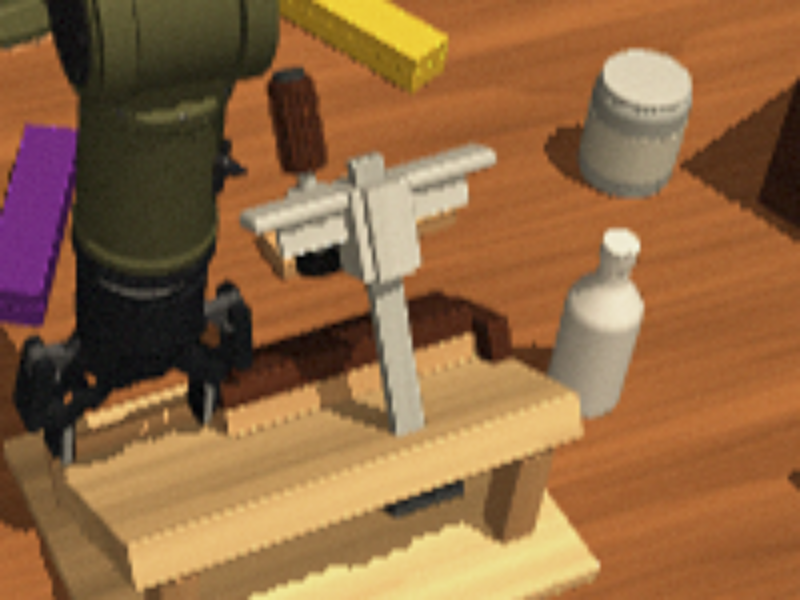

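The rail's far end meets the stop at crop (485,325). I'll add one firm nudge and then withdraw.

Call:
servo_tool(
  series=[
    [-1,0,0.004,0,0],
    [-1,0,0.004,0,0],
  ],
)

```text
time: 4.45
eef_pos: [615.7, -70.4, 80.0]
eef_rot: [0.065, -3.116, 0.045]
ft_force: [-0.3, -9.7, 3.5]
opening: 85.5
```

Call:
servo_tool(
  series=[
    [-1,0,-0.015,0,0],
    [-1,0,-0.02,-0.01,0],
    [0,0,-0.02,-0.04,0],
    [1,0,0,-0.045,0],
    [1,0,0,-0.045,0],
    [1,0,0,-0.045,0],
  ],
)

```text
time: 5.05
eef_pos: [618.1, -127.0, 263.7]
eef_rot: [0.057, -3.099, 0.04]
ft_force: [1.1, -0.5, 0.4]
opening: 28.5
```

Run:
```python
from h import *
s=ctrl.get_state();print(loc(s["eef_pos"]))
print(wor([90,-58,160])); need(wor([90,-58,190]))
```

```text
[  85.48435056 -202.92615955  163.28130952]
[616.01545365  17.97231304 263.06      ]
pos [ 618.1 -127.   263.7] z [-0.041 -0.026 -0.999] x [-0.998 -0.036  0.042] t 5.05 F [ 1.1 -0.5  0.4] open 28.5 q7 1.72
shift [ 0.0129  0.1441 -0.0285] turn y->+Y -0.9  y->-Y 179.1
```

Call:
servo_tool(
  series=[
    [1,0,0.02,-0.03,0],
    [1,0.005,0.045,0,0],
    [1,0.005,0.045,0,0],
    [1,0,0.025,0,-1],
    [1,0,0,0,0],
  ],
)

```text
time: 5.55
eef_pos: [607.3, 6.5, 299.7]
eef_rot: [0.072, -3.112, 0.04]
ft_force: [-0.6, 0.7, 0.5]
opening: -0.0
```

Run:
```python
from h import *
s=ctrl.get_state();print(loc(s["eef_pos"]))
T=wor([90,-62,160]);T[0]-=10;T[2]+=3;need(T)
im,d=ctrl.get_image("wrist");cv2.imwrite("pics/w4.png",im[:,:,::-1])
```

```text
[100.26288497 -68.96522114 196.38654136]
pos [607.3   6.5 299.7] z [-0.028 -0.026 -0.999] x [-0.999 -0.046  0.029] t 5.55 F [-0.6  0.7  0.5] open -0.0 q7 1.51
shift [-0.0002  0.0083  0.0335] turn y->+Y -0.4  y->-Y 179.6
```

View pics/w4.png

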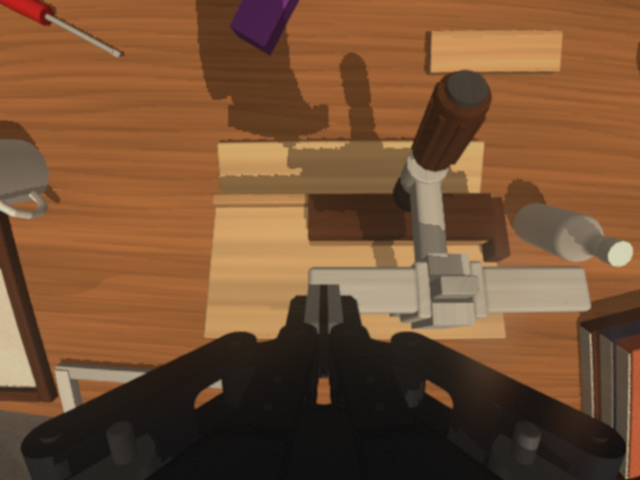

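The fingers (wrist view (323,300)) are over the outer part of the −y wing, and the rail touches the stop at (495,225). Descending to contact.

Call:
servo_tool(
  series=[
    [1,0,0.008,0.015,0],
    [1,0,0,0.012,0],
    [1,0,0,0.006,0],
    [1,0,0,0.003,0],
  ],
)

```text
time: 6.0
eef_pos: [606.6, 3.9, 261.9]
eef_rot: [0.055, -3.112, 0.047]
ft_force: [0.1, 0.1, -0.4]
opening: -0.0
```

Run:
```python
from h import *
s=ctrl.get_state();print(loc(s["eef_pos"]));need(s["eef_pos"])
```

```text
[ 80.66982056 -71.51198996 164.05556703]
pos [606.6   3.9 261.9] z [-0.028 -0.031 -0.999] x [-0.999 -0.035  0.029] t 6.0 F [ 0.1  0.1 -0.4] open -0.0 q7 1.5
shift [0. 0. 0.] turn y->+Y -1.0  y->-Y 179.0
```

Call:
servo_tool(
  series=[
    [1,0,0.008,0,0],
    [1,0,0.004,0,0],
  ],
)

```text
time: 6.2
eef_pos: [606.2, 13.5, 261.2]
eef_rot: [0.049, -3.111, 0.049]
ft_force: [-0.2, -0.9, 0.8]
opening: 0.2
```

Call:
servo_tool(
  series=[
    [1,-0.003,0,0.005,0],
    [1,-0.003,0,0.005,0],
  ],
)

```text
time: 6.4
eef_pos: [611.9, 13.9, 251.9]
eef_rot: [0.05, -3.112, 0.049]
ft_force: [-2.3, -0.5, 1.7]
opening: -0.1
```

Run:
```python
from h import *
s=ctrl.get_state();print(loc(s["eef_pos"]));need(s["eef_pos"])
```

```text
[ 80.71071952 -61.83147996 152.47815125]
pos [611.9  13.9 251.9] z [-0.028 -0.032 -0.999] x [-0.999 -0.031  0.029] t 6.4 F [-2.3 -0.5  1.7] open -0.1 q7 1.48
shift [0. 0. 0.] turn y->+Y -1.2  y->-Y 178.8
```

Call:
servo_tool(
  series=[
    [1,-0.003,0,0.005,0],
    [1,-0.003,0,0.005,0],
    [1,-0.003,0,0.005,0],
    [1,-0.003,0,0.005,0],
    [1,-0.003,0,0.005,0],
  ],
)

```text
time: 6.9
eef_pos: [627.6, 14.6, 224.2]
eef_rot: [0.051, -3.112, 0.047]
ft_force: [-1.6, 0.9, 2.2]
opening: -0.1
```

Run:
```python
from h import *
s=ctrl.get_state();print(loc(s["eef_pos"]));need(s["eef_pos"])
im,d=ctrl.get_image("scene");cv2.imwrite("pics/c5.png",cv2.resize(im[200:350,290:490,::-1],(800,600)))
```

```text
[ 80.47086571 -61.96323004 120.65848918]
pos [627.6  14.6 224.2] z [-0.028 -0.031 -0.999] x [-0.999 -0.033  0.029] t 6.9 F [-1.6  0.9  2.2] open -0.1 q7 1.48
shift [0. 0. 0.] turn y->+Y -1.1  y->-Y 178.9
```

View pics/c5.png

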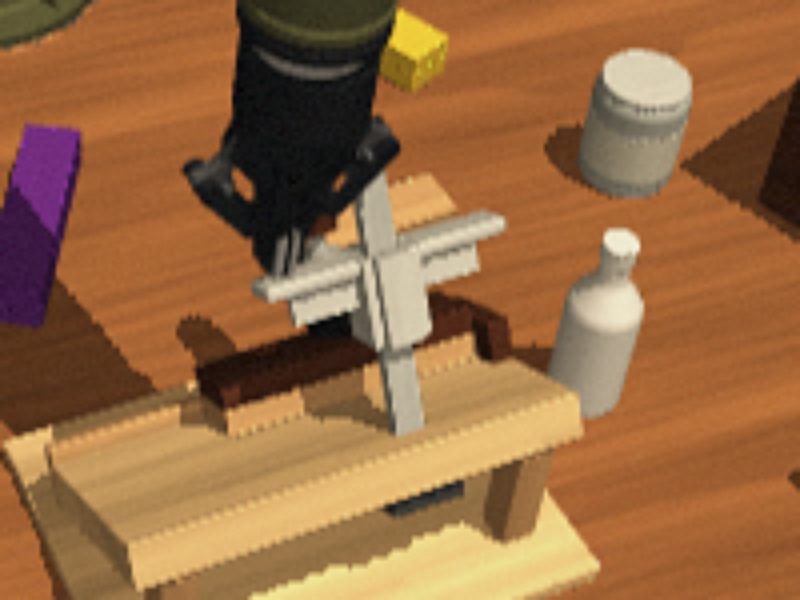

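The jaw slides down evenly. The gripper's knuckle (crop (385,135)) is near the bar top (370,190), so I'll shift outward a little while pushing on.

Call:
servo_tool(
  series=[
    [1,-0.002,-0.005,0.003,0],
    [1,-0.002,-0.002,0.004,0],
    [1,-0.002,0,0.003,0],
  ],
)

```text
time: 7.25
eef_pos: [635.8, 9.4, 214.4]
eef_rot: [0.055, -3.116, 0.042]
ft_force: [-1.3, 2.2, 6.4]
opening: -0.0
```

Call:
servo_tool(
  series=[
    [1,-0.002,0,0.003,0],
  ],
)

```text
time: 7.35
eef_pos: [638.2, 9.1, 212.3]
eef_rot: [0.054, -3.118, 0.042]
ft_force: [-6.8, -0.6, 12.6]
opening: 0.1
```

Run:
```python
from h import *
s=ctrl.get_state();print(loc(s["eef_pos"]));need(s["eef_pos"]);print(s["ft_force"]@Uu)
```

```text
[ 83.3637499  -68.04206651 105.18264536]
pos [638.2   9.1 212.3] z [-0.023 -0.027 -0.999] x [-0.999 -0.034  0.024] t 7.35 F [-6.8 -0.6 12.6] open 0.1 q7 1.49
shift [0. 0. 0.] turn y->+Y -1.0  y->-Y 179.0
14.307187069710025
```

Call:
servo_tool(
  series=[
    [1,-0.001,0,0.003,0],
  ],
)

```text
time: 7.45
eef_pos: [639.2, 8.7, 210.9]
eef_rot: [0.054, -3.119, 0.042]
ft_force: [-9.4, 1.3, 19.0]
opening: 0.1
```

Call:
servo_tool(
  series=[
    [1,-0.001,0,0.003,0],
  ],
)

```text
time: 7.55
eef_pos: [639.9, 8.4, 210.2]
eef_rot: [0.053, -3.12, 0.042]
ft_force: [-10.4, 2.2, 21.4]
opening: -0.4
```

Run:
```python
from h import *
s=ctrl.get_state();print(loc(s["eef_pos"]));need(s["eef_pos"]);print(s["ft_force"]@Uu)
```

```text
[ 83.77538417 -68.79331515 102.57464166]
pos [639.9   8.4 210.2] z [-0.021 -0.027 -0.999] x [-0.999 -0.034  0.022] t 7.55 F [-10.4   2.2  21.4] open -0.4 q7 1.49
shift [0. 0. 0.] turn y->+Y -1.1  y->-Y 178.9
23.638286208164274
```

The force along u is 23.6 N (the text says about 18), rising steeply, so the jaw is bound. Releasing and looking.

Call:
servo_tool(
  series=[
    [1,0,0,-0.01,0],
    [1,0,-0.01,-0.03,0],
    [1,0.01,-0.01,-0.045,0],
    [1,0.01,0,-0.04,0],
    [1,0.04,0,0,0],
    [-0.6,0.045,0,0,0],
    [-0.6,0.03,0,0,0],
  ],
)

```text
time: 8.25
eef_pos: [510.4, -18.0, 342.8]
eef_rot: [0.046, -3.126, 0.048]
ft_force: [0.5, -0.2, 0.6]
opening: 28.5
```

Run:
```python
from h import *
for n in("scene","top","wrist"):
    s=ctrl.get_state();im,d=ctrl.get_image(n);np.savez(f"pics/{n}6.npz",im=im,d=d,p=s["eef_pos"],r=s["eef_rot"])
    if n=="scene":cv2.imwrite("pics/c6.png",cv2.resize(im[200:350,290:490,::-1],(800,600)))
    if n=="wrist":cv2.imwrite("pics/w6.png",im[:,:,::-1])
    if n=="top":cv2.imwrite("pics/t6.png",cv2.resize(im[100:250,200:400,::-1],(800,600)))
s=ctrl.get_state();print(loc(s["eef_pos"]));need(s["eef_pos"])
```

```text
[ 37.63577888 -88.264531   282.61835139]
pos [511.1 -17.9 343.1] z [-0.014 -0.031 -0.999] x [-0.999 -0.029  0.015] t 8.4 F [-0.4 -0.4  1.4] open 50.4 q7 1.54
shift [0. 0. 0.] turn y->+Y -1.3  y->-Y 178.7
```

View pics/c6.png

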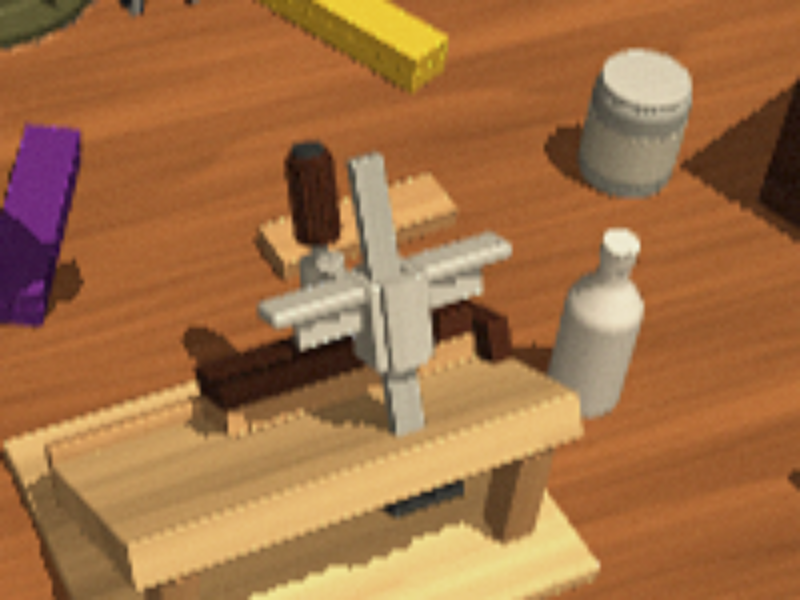

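View pics/w6.png

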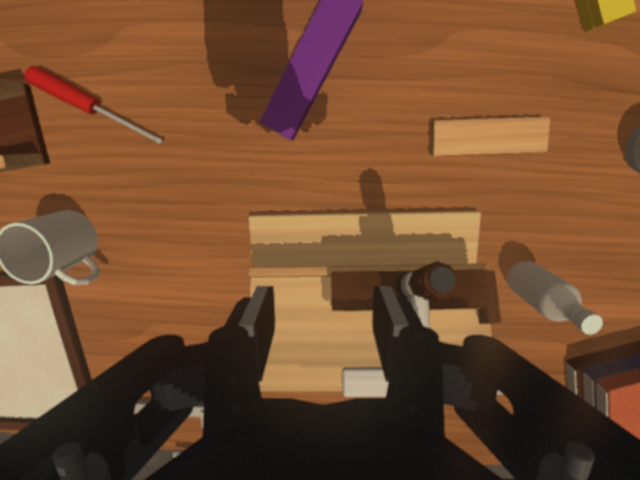

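View pics/t6.png

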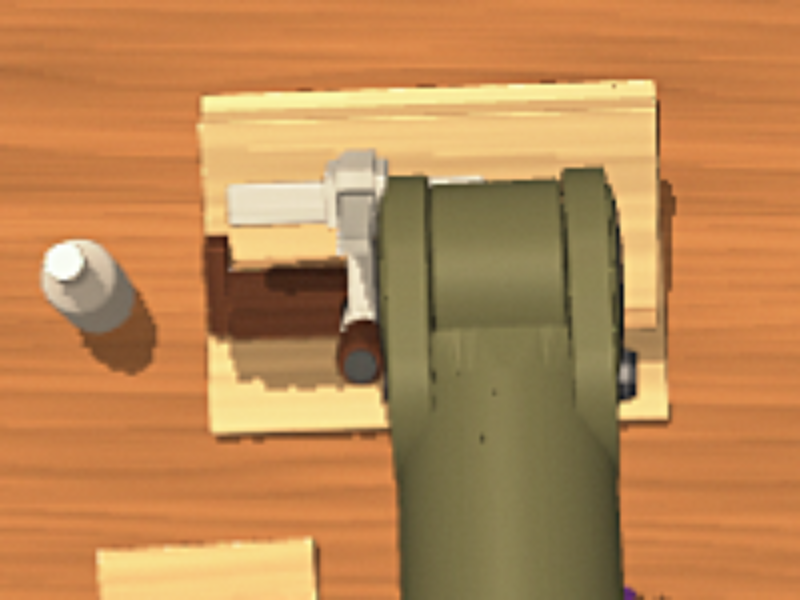

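The jaw is tilted and bound, and the rail is against the stop (scene crop (490,325)). The handle is now steeper, with its cap at scene crop (311,152) and top crop (360,366). Next I'll measure the handle axis by triangulation, with depth as a check.

Run:
```python
from h import *
C1=cam("top");C2=cam("scene")
Z=np.load("pics/wrist6.npz");C3=cam("wrist",Z["p"],Z["r"])
t=lambda x,y:(200+x/4-.375,100+y/4-.375); s=lambda x,y:(290+x/4-.375,200+y/4-.375)
print("cap top/scene",tri(t(360,366),C1,s(311,152),C2))
print("cap wrist/scene",tri((440,279),C3,s(311,152),C2))
print("cap wrist/top",tri((440,279),C3,t(360,366),C1))
# expected by tilt model
th=0.1; 
for n,box in(("top",(280,170,300,200)),("scene",(355,230,380,268))):
    im,d,_,_=load(f"pics/{n}6.npz");C=cam(n);x0,y0,x1,y1=box
    uu,vv=np.meshgrid(np.arange(x0,x1),np.arange(y0,y1)); px=np.c_[uu.ravel(),vv.ravel()];P=pts(px,d,*C)
    h=im[px[:,1],px[:,0]].astype(int); k=(P[:,2]>150)&(h.sum(1)<260)&(P[:,0]<570)&(P[:,0]>470)&(abs(P[:,1]-75)<25)
    Q=P[k]
    for z0 in range(155,250,10):
        q=Q[abs(Q[:,2]-z0)<5]
        if len(q)>3: print(n,z0,len(q),q.min(0).round(1),q.max(0).round(1),q.mean(0).round(1))
```

```text
cap top/scene (array([540.25327941,  73.24803996, 225.8898674 ]), np.float64(0.9574512075217146))
cap wrist/scene (array([540.19112841,  72.91960743, 225.21131932]), np.float64(1.4452440244010811))
cap wrist/top (array([540.46226999,  72.33642156, 222.92283381]), np.float64(0.2639325888743991))
top 195 8 [553.7  68.3 194.7] [569.1  88.  198.4] [565.3  77.4 196.7]
top 205 13 [550.4  62.8 201.5] [564.9  87.6 209.1] [561.4  73.6 205.7]
top 215 24 [531.1  59.4 210.4] [561.8  86.8 219.7] [548.8  73.9 216.6]
top 225 81 [530.   59.3 220.5] [558.   86.2 230. ] [542.7  72.3 225.8]
top 235 16 [539.2  63.9 230.1] [549.4  83.4 234.1] [544.   71.8 231.6]
scene 155 4 [560.8  61.3 153.6] [568.3  69.5 156.5] [565.3  66.8 155.3]
scene 175 9 [562.8  58.3 174.3] [569.7  83.6 179.9] [566.3  63.7 177.7]
scene 185 21 [555.4  56.9 181.8] [569.8  83.4 189.9] [565.2  65.2 186.1]
scene 195 47 [551.8  56.8 190.3] [570.   85.1 199.8] [563.8  69.6 195.2]
scene 205 49 [547.2  56.4 200.3] [567.4  83.5 209.9] [559.5  68.3 204.8]
scene 215 52 [529.1  57.6 210.2] [561.7  85.  219.8] [553.4  68.1 215.1]
scene 225 67 [530.7  59.2 220. ] [560.1  85.4 229.6] [547.7  71.  225.3]
scene 235 11 [545.3  62.  230.1] [554.2  78.3 232.4] [548.3  70.  231.3]
```

Cap centre is about (541,73,225) from three view pairs that agree within 3 mm. I'll move over the handle and start with the jaws turned −40° for a first ratchet stroke. The grip will be high on the handle so the palm clears the bar top.

Call:
servo_tool(
  series=[
    [-0.4,-0.016,0.03,0.02,-1],
    [-0.4,-0.016,0.03,0.02,0],
    [-0.4,0,0.03,0.02,0],
    [-0.4,0,0,0.01,0],
    [-0.4,0,0,0,0],
  ],
)

```text
time: 8.9
eef_pos: [546.8, 71.3, 267.2]
eef_rot: [0.066, -3.133, 0.05]
ft_force: [-1.4, -0.4, -0.1]
opening: 59.8
```

Run:
```python
from h import *
need([546,73.2,201])
s=ctrl.get_state();im,d=ctrl.get_image("wrist");cv2.imwrite("pics/w7.png",im[:,:,::-1])
```

```text
pos [546.8  71.3 267.2] z [-0.007 -0.032 -0.999] x [-0.999 -0.042  0.008] t 8.9 F [-1.4 -0.4 -0.1] open 59.8 q7 1.36
shift [0.0002 0.0041 0.0661] turn y->+Y -0.6  y->-Y 179.4
```

View pics/w7.png

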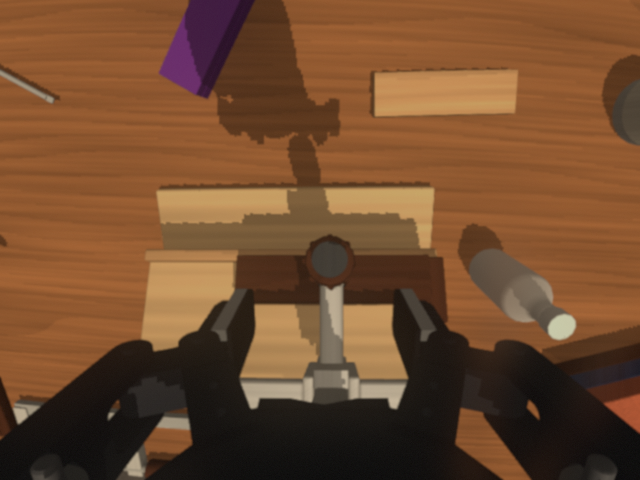

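The handle (wrist (330,260)) is centred between the fingers. Turning −40°, then descending.

Call:
servo_tool(
  series=[
    [-0.4,0,0.004,0,-8],
    [-0.4,0,0,0,-8],
    [-0.4,0,0,0,-8],
    [-0.4,0,0,0,-8],
    [-0.4,0,0,0,-7],
    [-0.4,0,0,0,0],
  ],
)

```text
time: 9.55
eef_pos: [552.4, 68.9, 272.4]
eef_rot: [1.131, -2.92, 0.049]
ft_force: [0.2, -0.1, 0.2]
opening: 59.2
```

Run:
```python
from h import *
need([546,73.2,201])
```

```text
pos [552.4  68.9 272.4] z [ 0.002 -0.033 -0.999] x [-0.739 -0.673  0.021] t 9.55 F [ 0.2 -0.1  0.2] open 59.2 q7 2.0
shift [0.0003 0.0094 0.0712] turn y->+Y 39.3  y->-Y -140.7
```

Call:
servo_tool(
  series=[
    [-0.4,0,0.009,0.02,0],
    [-0.4,0,0,0.025,0],
    [-0.4,0,0,0.015,0],
    [-0.4,0,0,0,0],
  ],
)

```text
time: 9.95
eef_pos: [550.1, 69.7, 214.0]
eef_rot: [1.101, -2.939, 0.054]
ft_force: [0.2, 0.4, -0.1]
opening: 59.8
```

Run:
```python
from h import *
need([546,73.2,201])
```

```text
pos [550.1  69.7 214. ] z [ 0.009 -0.033 -0.999] x [-0.754 -0.657  0.015] t 9.95 F [ 0.2  0.4 -0.1] open 59.8 q7 1.95
shift [0.0006 0.0058 0.0128] turn y->+Y 38.1  y->-Y -141.9
```

Call:
servo_tool(
  series=[
    [-0.4,0,0.007,0.008,0],
    [-0.4,0,0.002,0.006,0],
    [-0.4,0,0,0,0],
  ],
)

```text
time: 10.25
eef_pos: [545.4, 75.7, 200.9]
eef_rot: [-1.093, 2.945, -0.056]
ft_force: [0.6, -0.2, 0.4]
opening: 60.0
```

Run:
```python
from h import *
need([546,73.2,201])
s=ctrl.get_state();im,d=ctrl.get_image("wrist");cv2.imwrite("pics/w8.png",im[:,:,::-1])
```

```text
pos [545.4  75.7 200.9] z [ 0.013 -0.033 -0.999] x [-0.758 -0.652  0.012] t 10.25 F [ 0.6 -0.2  0.4] open 60.0 q7 1.93
shift [ 0.0012 -0.0023 -0.    ] turn y->+Y 37.7  y->-Y -142.3
```

View pics/w8.png

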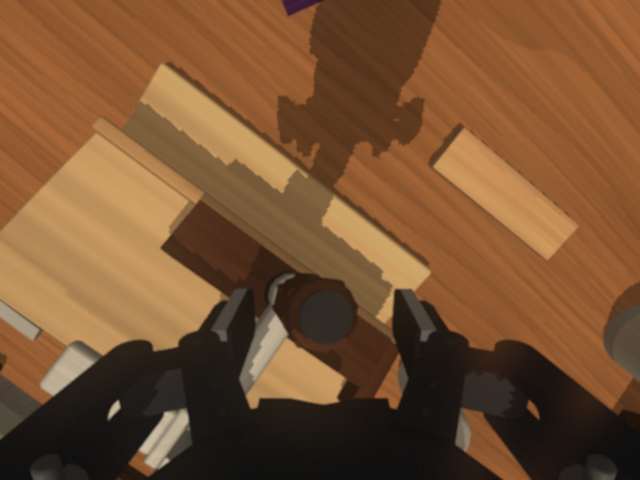

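The cap (328,318) is centred between the pads. Closing.

Call:
servo_tool(
  series=[
    [1,0,0,0,0],
    [1,0,0,0,0],
    [1,0,0,0,0],
    [1,0,0,0,0],
  ],
)

```text
time: 10.7
eef_pos: [547.3, 74.5, 203.3]
eef_rot: [-1.088, 2.942, -0.06]
ft_force: [-0.8, 0.0, -0.2]
opening: 29.2
```

Run:
```python
from h import *
need([546,73.2,201]);print(ctrl.get_state()["wrist_torque"])
```

```text
pos [547.3  74.5 203.3] z [ 0.017 -0.035 -0.999] x [-0.759 -0.651  0.01 ] t 10.7 F [-0.8  0.  -0.2] open 29.2 q7 1.93
shift [ 0.0018 -0.0001  0.0023] turn y->+Y 37.6  y->-Y -142.4
[-0.05370095 -0.02379376 -0.0971501 ]
```

Call:
servo_tool(
  series=[
    [1,0,0,0,7],
    [1,0,0,0,7],
    [1,0,0,0,7],
  ],
)

```text
time: 11.0
eef_pos: [546.1, 74.8, 204.3]
eef_rot: [-0.517, 3.088, -0.056]
ft_force: [-3.1, 1.6, 3.6]
opening: 27.1
```

Run:
```python
from h import *
need([546,73.2,201]);print(ctrl.get_state()["wrist_torque"])
```

```text
pos [546.1  74.8 204.3] z [ 0.016 -0.034 -0.999] x [-0.946 -0.326 -0.004] t 11.0 F [-3.1  1.6  3.6] open 27.1 q7 1.6
shift [ 0.0006 -0.0013  0.0034] turn y->+Y 16.0  y->-Y -164.0
[0.5882056  0.44230769 0.17411215]
```

Call:
servo_tool(
  series=[
    [1,0,0,0,7],
    [1,0,0,0,7],
    [1,0,0,0,7],
    [1,0,0,0,7],
    [1,0,0,0,7],
    [1,0,0,0,7],
    [1,0,0,0,7],
  ],
)

```text
time: 11.7
eef_pos: [547.7, 83.7, 206.4]
eef_rot: [0.846, 2.997, -0.022]
ft_force: [-2.7, -2.4, 4.3]
opening: 26.6
```

Run:
```python
from h import *
need([546,73.2,201]);print(ctrl.get_state()["wrist_torque"])
im,d=ctrl.get_image("scene");cv2.imwrite("pics/c9.png",cv2.resize(im[200:350,290:490,::-1],(800,600)))
```

```text
pos [547.7  83.7 206.4] z [ 0.022 -0.021 -1.   ] x [-0.852  0.522 -0.03 ] t 11.7 F [-2.7 -2.4  4.3] open 26.6 q7 0.82
shift [-0.0039 -0.0099  0.0056] turn y->+Y -34.6  y->-Y 145.4
[ 0.67401033 -0.22606792  0.67654986]
```

View pics/c9.png

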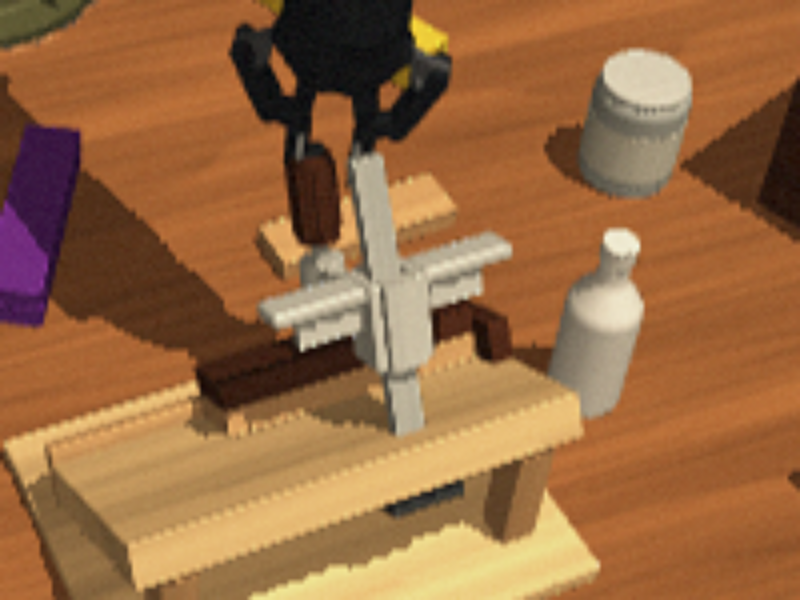

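Run:
```python
from h import *
im,d=ctrl.get_image("wrist");cv2.imwrite("pics/w10.png",im[:,:,::-1])
im,d=ctrl.get_image("scene");cv2.imwrite("pics/c10.png",cv2.resize(im[205:265,340:420,::-1],(800,600),interpolation=cv2.INTER_CUBIC))
```

```text
(no output)
```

View pics/w10.png

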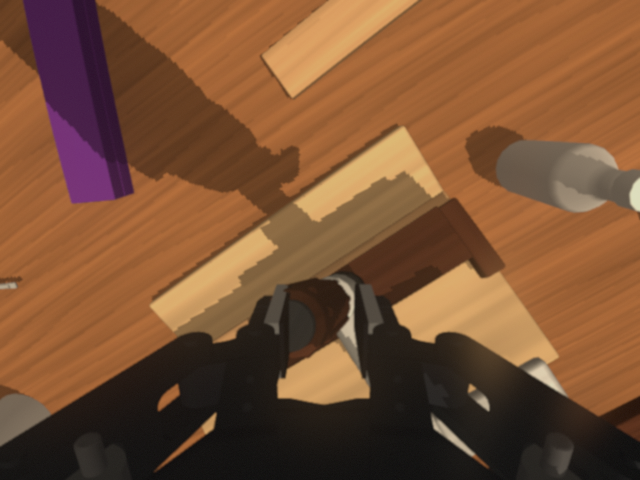

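View pics/c10.png

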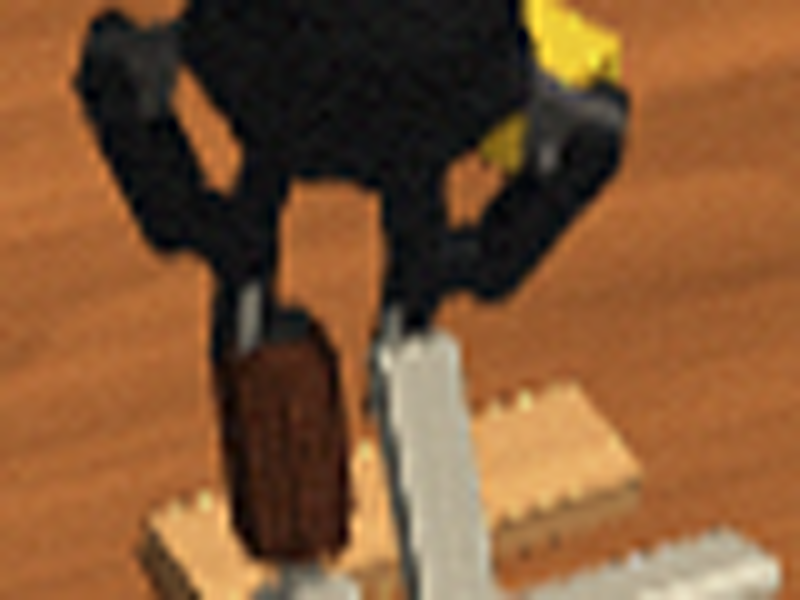

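The fingers still enclose the handle, cap at wrist (300,322). It leans between the pads because my tool axis is vertical. The stroke gave about 72°, and I'll use narrower strokes from here. Opening, recentring and turning back.

Call:
servo_tool(
  series=[
    [-0.4,0,0,0,0],
    [-0.4,0,0,0,0],
    [-0.4,0,-0.005,0,0],
    [-0.4,-0.004,-0.005,0,-8],
    [-0.4,0,0,0,-8],
    [-0.4,0,0,0,-8],
    [-0.4,0,0,0,-8],
    [-0.4,0,0,0,0],
  ],
)

```text
time: 12.65
eef_pos: [543.4, 71.3, 205.1]
eef_rot: [-0.081, 3.123, -0.035]
ft_force: [0.8, 0.2, -0.9]
opening: 59.9
```

Run:
```python
from h import *
need([546,73.2,201]);print(ctrl.get_state()["wrist_torque"])
```

```text
pos [543.4  71.3 205.1] z [ 0.018 -0.022 -1.   ] x [-0.999 -0.052 -0.017] t 12.65 F [ 0.8  0.2 -0.9] open 59.9 q7 1.37
shift [-0.0026  0.0018  0.0041] turn y->+Y -0.1  y->-Y 179.9
[ 0.01265445 -0.00897462  0.04860439]
```

Call:
servo_tool(
  series=[
    [-0.4,-0.002,0.002,0.004,-8],
    [-0.4,0,0,0,-8],
    [-0.4,0,0,0,-8],
    [-0.4,0,0,0,-8],
    [-0.4,0,0,0,0],
  ],
)

```text
time: 13.15
eef_pos: [544.9, 74.3, 200.7]
eef_rot: [-0.948, 2.984, -0.038]
ft_force: [0.3, -0.5, -0.0]
opening: 59.9
```

Run:
```python
from h import *
need([546,73.2,201])
```

```text
pos [544.9  74.3 200.7] z [ 0.017 -0.02  -1.   ] x [-0.817 -0.577 -0.002] t 13.15 F [ 0.3 -0.5 -0. ] open 59.9 q7 1.86
shift [-0.0003 -0.0015 -0.0003] turn y->+Y 32.2  y->-Y -147.8
```

Call:
servo_tool(
  series=[
    [1,0,0,0,0],
    [1,0,0,0,0],
    [1,0,0,0,0],
    [1,0,0,0,0],
  ],
)

```text
time: 13.55
eef_pos: [546.2, 72.6, 201.9]
eef_rot: [-0.921, 2.99, -0.042]
ft_force: [-1.4, -0.6, 1.6]
opening: 28.8
```

Call:
servo_tool(
  series=[
    [1,0,0,0,7],
    [1,0,0,0,7],
    [1,0,0,0,7],
    [1,0,0,0,7],
    [1,0,0,0,7],
    [1,0,0,0,7],
    [1,0,0,0,7],
    [1,0,0,0,7],
  ],
)

```text
time: 14.35
eef_pos: [545.4, 83.5, 204.5]
eef_rot: [0.648, 3.049, -0.005]
ft_force: [0.2, 0.2, 2.9]
opening: 27.1
```

Run:
```python
from h import *
need([546,73.2,201]);print(ctrl.get_state()["wrist_torque"])
im,d=ctrl.get_image("wrist");cv2.imwrite("pics/w11.png",im[:,:,::-1])
```

```text
pos [545.4  83.5 204.5] z [ 0.024 -0.008 -1.   ] x [-0.913  0.407 -0.025] t 14.35 F [0.2 0.2 2.9] open 27.1 q7 0.95
shift [-0.0046 -0.0092  0.0036] turn y->+Y -27.0  y->-Y 153.0
[ 1.50730962 -0.4610422   0.72107886]
```

View pics/w11.png

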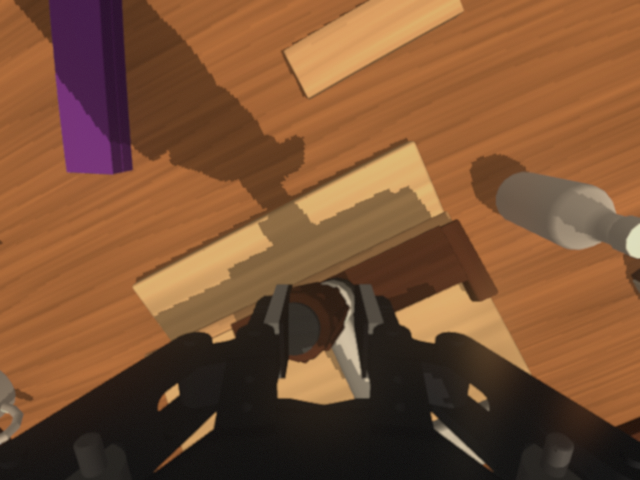

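The force is near zero. The moment along the handle axis is about 0.05 N m, which matches the handle's friction, so it is turning with the grip and not slipping. About 130° so far. Third stroke.

Call:
servo_tool(
  series=[
    [-0.4,0,0,0,0],
    [-0.4,0,0,0,0],
    [-0.4,0,-0.005,0,0],
    [-0.4,-0.005,-0.005,0.002,-8],
    [-0.4,0,0,0,-8],
    [-0.4,0,0,0,-8],
    [-0.4,0,0,0,-8],
    [-0.4,0,0,0,-8],
  ],
)

```text
time: 15.2
eef_pos: [542.8, 69.8, 200.5]
eef_rot: [-0.48, 3.089, -0.021]
ft_force: [-0.1, 1.0, -0.1]
opening: 60.0
```

Call:
servo_tool(
  series=[
    [-0.4,0,0,0,-8],
    [-0.4,0,0,0,-8],
    [-0.4,0,0,0,-4],
    [-0.4,0,0,0,0],
  ],
)

```text
time: 15.6
eef_pos: [541.7, 68.9, 200.0]
eef_rot: [-1.046, 2.95, -0.023]
ft_force: [-0.4, -0.1, -0.5]
opening: 59.9
```

Run:
```python
from h import *
need([546,73.2,201])
```

```text
pos [541.7  68.9 200. ] z [ 0.016 -0.01  -1.   ] x [-0.777 -0.63  -0.006] t 15.6 F [-0.4 -0.1 -0.5] open 59.9 q7 1.94
shift [-0.0061  0.0006 -0.0009] turn y->+Y 36.0  y->-Y -144.0
```

Call:
servo_tool(
  series=[
    [-0.4,-0.006,0,0,0],
    [1,-0.001,0,0,0],
    [1,0,0,0,0],
    [1,0,0,0,0],
    [1,0,0,0,0],
  ],
)

```text
time: 16.1
eef_pos: [548.2, 72.4, 200.7]
eef_rot: [-1.036, 2.952, -0.026]
ft_force: [-1.2, -0.9, 1.6]
opening: 29.1
```

```bash
cat >> h.py <<'E'
AX=R.from_euler("z",YAW).as_matrix()@[-.407,0,.914]
def tq():
    s=ctrl.get_state();print("torque axis",round(s["wrist_torque"]@AX,3),s["wrist_torque"].round(2))
E
python3 - <<'E'
from h import *
need([546,73.2,201]);tq()
E
```

```text
pos [548.2  72.4 200.7] z [ 0.017 -0.011 -1.   ] x [-0.781 -0.625 -0.006] t 16.1 F [-1.2 -0.9  1.6] open 29.1 q7 1.93
shift [ 0.0012  0.002  -0.0003] turn y->+Y 35.6  y->-Y -144.4
torque axis 0.017 [-0.32  0.03 -0.12]
```

Call:
servo_tool(
  series=[
    [1,0,0,0,7],
    [1,0,0,0,7],
    [1,0,0,0,7],
    [1,0,0,0,7],
    [1,0,0,0,7],
    [1,0,0,0,7],
    [1,0,0,0,7],
    [1,0,0,0,7],
  ],
)

```text
time: 16.9
eef_pos: [547.7, 81.6, 202.8]
eef_rot: [0.515, 3.078, 0.006]
ft_force: [-1.3, -0.5, 3.5]
opening: 26.9
```

Run:
```python
from h import *
need([546,73.2,201]);tq()
```

```text
pos [547.7  81.6 202.8] z [ 0.021  0.001 -1.   ] x [-0.945  0.325 -0.019] t 16.9 F [-1.3 -0.5  3.5] open 26.9 q7 1.04
shift [-0.0011 -0.0085  0.0018] turn y->+Y -22.0  y->-Y 158.0
torque axis 0.05 [ 1.35 -0.25  0.65]
```

About 189° in total. Fourth stroke.

Call:
servo_tool(
  series=[
    [-0.4,0,0,0,0],
    [-0.4,0,0,0,0],
    [-0.4,-0.002,-0.005,0,0],
    [-0.4,-0.004,-0.003,0,-8],
    [-0.4,0,0,0,-8],
    [-0.4,0,0,0,-8],
    [-0.4,0,0,0,-8],
    [-0.4,0,0,0,-8],
  ],
)

```text
time: 17.7
eef_pos: [549.3, 71.0, 201.5]
eef_rot: [-0.616, 3.063, -0.005]
ft_force: [-0.2, 0.2, -0.5]
opening: 59.9
```

Call:
servo_tool(
  series=[
    [-0.4,-0.003,0,0,-8],
    [-0.4,-0.002,0,0,-7],
    [-0.4,0,0,0,0],
  ],
)

```text
time: 18.0
eef_pos: [553.8, 72.3, 201.4]
eef_rot: [-1.034, 2.949, -0.006]
ft_force: [1.5, -0.7, -0.5]
opening: 59.6
```

Run:
```python
from h import *
need([546,73.2,201])
im,d=ctrl.get_image("wrist");cv2.imwrite("pics/w12.png",im[:,:,::-1])
```

```text
pos [553.8  72.3 201.4] z [ 0.017  0.002 -1.   ] x [-0.781 -0.624 -0.014] t 18.0 F [ 1.5 -0.7 -0.5] open 59.6 q7 1.94
shift [0.0055 0.0056 0.0003] turn y->+Y 35.6  y->-Y -144.4
```

View pics/w12.png

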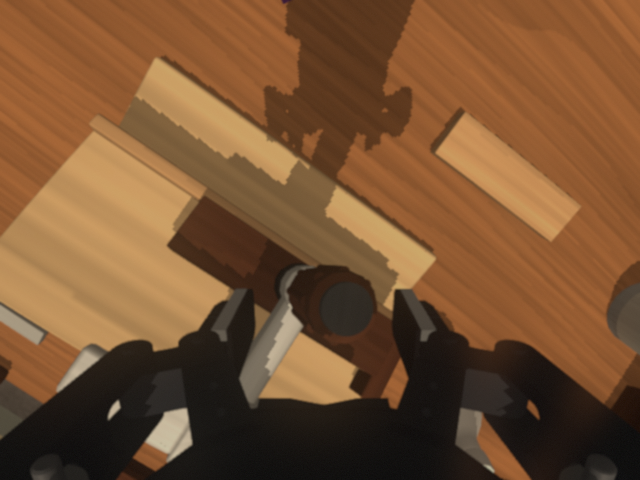

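The cap (347,308) is off to one side, so I'll recentre by +5 mm in x and y before closing.

Call:
servo_tool(
  series=[
    [-0.4,0.005,0.005,0,0],
    [-0.4,0,0,0,0],
    [1,0,0,0,0],
    [1,0,0,0,0],
    [1,0,0,0,0],
    [1,0,0,0,0],
  ],
)

```text
time: 18.65
eef_pos: [546.3, 71.5, 202.1]
eef_rot: [-1.013, 2.955, -0.01]
ft_force: [-0.5, -0.1, 1.1]
opening: 29.0
```

Run:
```python
from h import *
need([546,73.2,201]);tq()
```

```text
pos [546.3  71.5 202.1] z [ 0.018 -0.    -1.   ] x [-0.79  -0.613 -0.014] t 18.65 F [-0.5 -0.1  1.1] open 29.0 q7 1.93
shift [-0.0009  0.0015  0.0011] turn y->+Y 34.8  y->-Y -145.2
torque axis 0.04 [-0.29  0.03 -0.09]
```

Call:
servo_tool(
  series=[
    [1,0,0,0,7],
    [1,0,0,0,7],
    [1,0,0,0,7],
    [1,0,0,0,7],
    [1,0,0,0,7],
    [1,0,0,0,7],
    [1,0,0,0,7],
    [1,0,0,0,7],
  ],
)

```text
time: 19.45
eef_pos: [545.8, 80.9, 204.3]
eef_rot: [0.537, 3.077, 0.024]
ft_force: [0.7, 1.9, 2.9]
opening: 26.8
```

Run:
```python
from h import *
need([546,73.2,201]);tq()
```

```text
pos [545.8  80.9 204.3] z [ 0.021  0.012 -1.   ] x [-0.941  0.339 -0.015] t 19.45 F [0.7 1.9 2.9] open 26.8 q7 1.04
shift [-0.0027 -0.0073  0.0032] turn y->+Y -22.8  y->-Y 157.2
torque axis -0.075 [ 1.98 -0.6   0.78]
```

Call:
servo_tool(
  series=[
    [-0.4,0,0,0,0],
    [-0.4,0,0,0,0],
    [-0.4,-0.002,-0.005,0,0],
    [-0.4,-0.002,-0.002,0.002,-8],
    [-0.4,0,0,0,-8],
    [-0.4,0,0,0,-8],
    [-0.4,0,0,0,-8],
    [-0.4,0,0,0,-8],
  ],
)

```text
time: 20.25
eef_pos: [546.5, 72.1, 200.8]
eef_rot: [-0.603, 3.063, 0.014]
ft_force: [0.2, -0.0, -0.2]
opening: 59.6
```

Call:
servo_tool(
  series=[
    [-0.4,0,0,0,-8],
    [-0.4,0,0,0,-7],
    [-0.4,0,0,0,0],
  ],
)

```text
time: 20.55
eef_pos: [546.8, 71.1, 200.8]
eef_rot: [-1.024, 2.947, 0.011]
ft_force: [0.5, 0.6, 0.0]
opening: 59.6
```

Run:
```python
from h import *
need([546,73.2,201])
```

```text
pos [546.8  71.1 200.8] z [ 0.018  0.014 -1.   ] x [-0.784 -0.62  -0.023] t 20.55 F [0.5 0.6 0. ] open 59.6 q7 1.95
shift [-0.0007  0.0021 -0.0002] turn y->+Y 35.3  y->-Y -144.7
```

Call:
servo_tool(
  series=[
    [1,0,0.001,0,0],
    [1,0,0,0,0],
    [1,0,0,0,0],
    [1,0,0,0,0],
  ],
)

```text
time: 20.95
eef_pos: [546.9, 70.9, 201.5]
eef_rot: [-1.01, 2.95, 0.01]
ft_force: [-0.7, -0.4, 1.6]
opening: 29.1
```

Run:
```python
from h import *
need([546,73.2,201]);tq()
```

```text
pos [546.9  70.9 201.5] z [ 0.02   0.014 -1.   ] x [-0.79  -0.613 -0.024] t 20.95 F [-0.7 -0.4  1.6] open 29.1 q7 1.94
shift [-0.0007  0.0024  0.0005] turn y->+Y 34.8  y->-Y -145.2
torque axis -0.061 [-0.28 -0.1  -0.19]
```

Call:
servo_tool(
  series=[
    [1,0,0,0,7],
    [1,0,0,0,7],
    [1,0,0,0,7],
    [1,0,0,0,7],
    [1,0,0,0,7],
    [1,0,0,0,7],
    [1,0,0,0,7],
    [1,0,0,0,7],
  ],
)

```text
time: 21.75
eef_pos: [546.3, 80.9, 203.6]
eef_rot: [0.543, 3.076, 0.045]
ft_force: [0.5, 5.4, 2.5]
opening: 27.4
```

Run:
```python
from h import *
need([546,73.2,201]);tq()
```

```text
pos [546.3  80.9 203.6] z [ 0.022  0.025 -0.999] x [-0.94   0.342 -0.012] t 21.75 F [0.5 5.4 2.5] open 27.4 q7 1.06
shift [-0.0023 -0.0074  0.0024] turn y->+Y -23.0  y->-Y 157.0
torque axis -0.272 [ 2.23 -0.49  0.68]
```

About 305° nominal in total. Releasing and withdrawing to inspect.

Call:
servo_tool(
  series=[
    [-0.6,0,0,0,0],
    [-0.6,0,0,0,0],
    [-0.6,0,-0.005,-0.01,0],
    [-0.6,0,0,-0.045,0],
    [-0.6,0,0,-0.045,0],
    [-0.6,0.045,0,-0.045,0],
    [-0.6,0.045,0,0,0],
    [-0.6,0.045,0,0,0],
  ],
)

```text
time: 22.55
eef_pos: [424.0, 110.7, 342.6]
eef_rot: [0.533, 3.079, 0.04]
ft_force: [0.1, 1.6, -1.1]
opening: 68.7
```

Call:
servo_tool(
  series=[
    [-0.6,0,-0.04,0,6],
    [-0.6,0,-0.04,0,6],
    [-0.6,0,-0.04,0,6],
    [-0.6,0,-0.04,0,0],
    [-0.6,0,0,0,0],
  ],
)

```text
time: 23.05
eef_pos: [340.1, -31.0, 342.4]
eef_rot: [1.0, 2.958, 0.052]
ft_force: [0.2, 0.0, -0.2]
opening: 68.4
```

Run:
```python
from h import *
for n in("scene","top","wrist"):
    s=ctrl.get_state();im,d=ctrl.get_image(n);np.savez(f"pics/{n}8.npz",im=im,d=d,p=s["eef_pos"],r=s["eef_rot"])
    if n=="scene":cv2.imwrite("pics/c13.png",cv2.resize(im[200:350,290:490,::-1],(800,600)))
    if n=="top":cv2.imwrite("pics/t13.png",cv2.resize(im[100:250,200:400,::-1],(800,600)))
need(s["eef_pos"])
a=np.load("pics/scene6.npz")["im"];b=np.load("pics/scene8.npz")["im"]
A=cv2.resize(a[230:285,350:420,::-1],(400,314));Bq=cv2.resize(b[230:285,350:420,::-1],(400,314))
cv2.imwrite("pics/cmp.png",np.hstack([A,Bq]))
```

```text
pos [343.4 -26.9 342.3] z [ 0.03   0.027 -0.999] x [-0.798  0.603 -0.007] t 23.2 F [ 0.2  1.2 -0.2] open 68.2 q7 0.96
shift [-0.     -0.0011 -0.0002] turn y->+Y -40.1  y->-Y 139.9
```

View pics/c13.png

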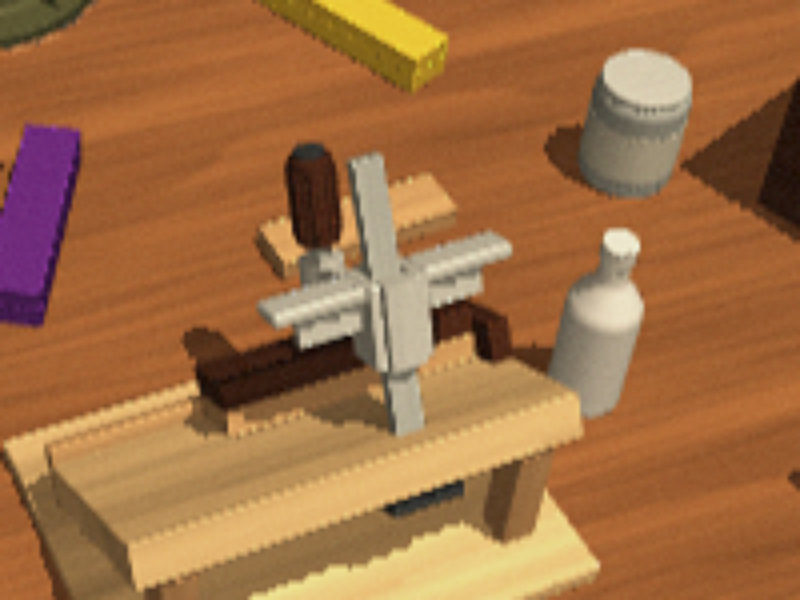

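View pics/t13.png

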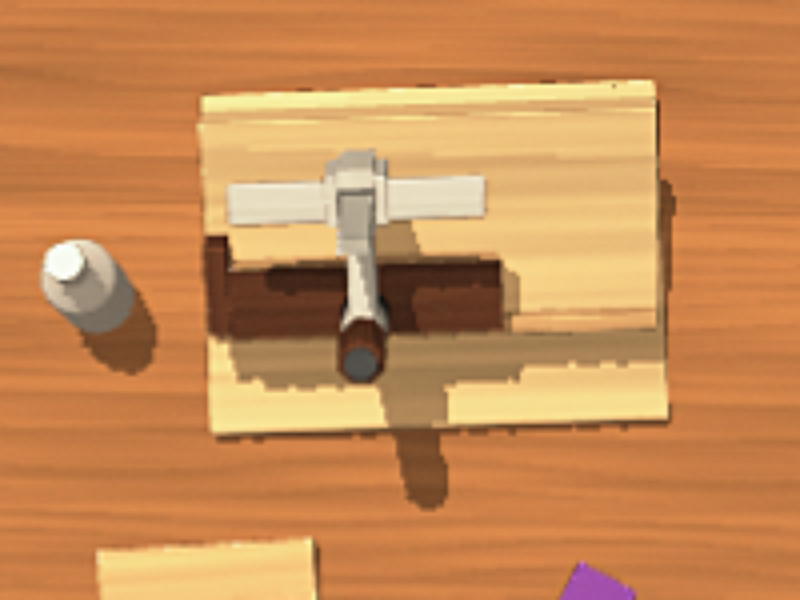

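View pics/cmp.png

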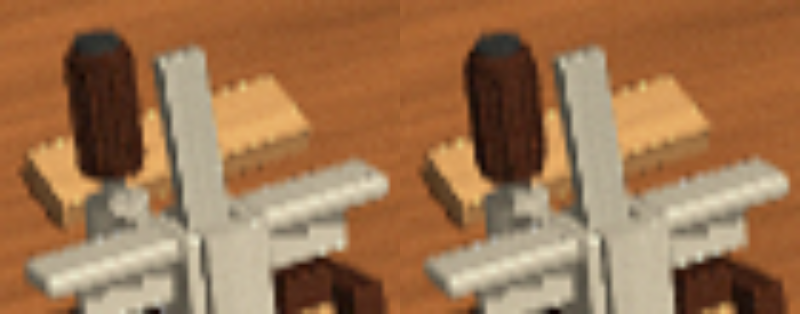

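The rail is at the stop (top crop (228,290)) and the jaw is tilted. To quantify, I'll compare subpixel shifts of the handle and jaw before and after screwing. Expected shift: about 3.4 mm into the jaw, less roughly 2 mm of lift from extra tilt.

Run:
```python
from h import *
# scene patches
a=load("pics/scene6.npz");b=load("pics/scene8.npz")
def pc(A,B,x0,y0,x1,y1):
    g=lambda i:cv2.cvtColor(i,cv2.COLOR_RGB2GRAY)[y0:y1,x0:x1].astype(np.float32)
    return cv2.phaseCorrelate(g(A),g(B),cv2.createHanningWindow((x1-x0,y1-y0),cv2.CV_32F))
for nm,bx in {"cap":(356,228,380,248),"handle bottom":(356,248,380,272),"wingL":(392,252,424,280),"wingR":(350,268,382,292),"bar top":(374,234,392,262),"bed":(300,300,360,350)}.items():
    print(nm,np.round(pc(a[0],b[0],*bx)[0],2))
# cap position via depth & mask: topmost grey-dark cap
for k in("6","8"):
    im,d,_,_=load(f"pics/top{k}.npz");C=cam("top");L=[]
    hsv=cv2.cvtColor(im,cv2.COLOR_RGB2HSV);m=np.zeros(im.shape[:2],bool);m[180:200,280:300]=(hsv[180:200,280:300,1]<70)&(hsv[180:200,280:300,2]<120)
    v,u=np.nonzero(m);P=pts(np.c_[u,v],d,*C);P=P[P[:,2]>200];print("cap top",k,len(P),P.mean(0).round(1), "px",u.mean().round(2),v.mean().round(2))
    im,d,_,_=load(f"pics/scene{k}.npz");C=cam("scene")
    hsv=cv2.cvtColor(im,cv2.COLOR_RGB2HSV);m=np.zeros(im.shape[:2],bool);m[230:246,358:378]=(hsv[230:246,358:378,1]<90)&(hsv[230:246,358:378,2]<120)
    v,u=np.nonzero(m);P=pts(np.c_[u,v],d,*C);print("cap scene",k,len(P),P.mean(0).round(1),"px",u.mean().round(2),v.mean().round(2))
```

```text
cap [0.03 0.2 ]
handle bottom [-0.23  0.61]
wingL [-0.03 -0.01]
wingR [ 0.27 -0.04]
bar top [0.18 0.25]
bed [-0.04 -0.02]
cap top 6 61 [531.2  67.4 285.5] px 290.74 191.48
cap scene 6 26 [550.6  70.3 234.7] px 367.96 237.96
cap top 8 51 [541.1  72.6 226.9] px 289.98 189.87
cap scene 8 28 [551.   71.3 233.7] px 368.36 238.29
```

Run:
```python
import cv2
a=cv2.imread("pics/w4.png")[60:240,380:520];cv2.imwrite("pics/w4c.png",cv2.resize(a,(466,600),interpolation=cv2.INTER_CUBIC))
```

```text
(no output)
```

View pics/w4c.png

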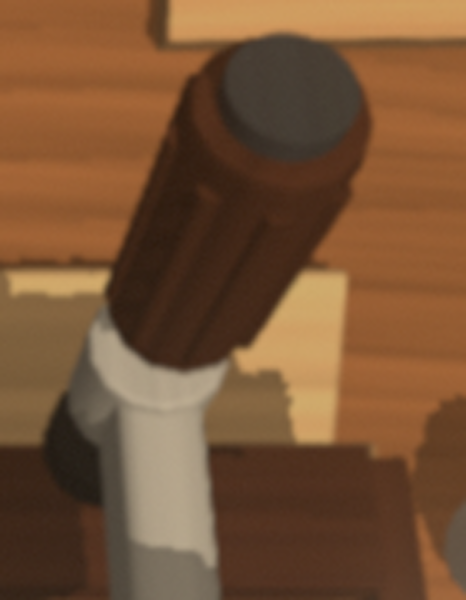

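The flutes and the collar are clear from this viewpoint. I'll take the same view of the handle now and compare flute phase and gap.

Call:
servo_tool(
  series=[
    [1,0,0,0,-8],
    [1,0,0,0,-8],
    [1,0,0,0,-8],
    [1,0,0,0,-8],
    [1,0,0,0,-8],
    [1,0,0,0,0],
  ],
)

```text
time: 23.8
eef_pos: [347.7, -20.7, 343.1]
eef_rot: [-0.149, 3.107, 0.04]
ft_force: [0.4, 0.4, 0.5]
opening: 0.0
```

Run:
```python
from h import *
need([641,-2,300])
```

```text
pos [347.7 -20.7 343.1] z [ 0.029  0.027 -0.999] x [-0.995 -0.095 -0.032] t 23.8 F [0.4 0.4 0.5] open 0.0 q7 1.68
shift [-0.2922 -0.0106  0.0522] turn y->+Y 2.5  y->-Y -177.5
```

Call:
servo_tool(
  series=[
    [1,-0.045,-0.003,0,2],
    [1,-0.045,-0.003,0,0],
    [1,-0.045,-0.003,0,0],
    [1,-0.045,0,0,0],
    [1,-0.045,0,0.01,0],
    [1,-0.045,0,0.02,0],
    [1,-0.022,0,0.02,0],
    [1,0,0,0,0],
  ],
)

```text
time: 24.6
eef_pos: [654.1, -1.6, 297.9]
eef_rot: [-0.063, 3.111, 0.05]
ft_force: [-0.3, -0.9, 0.1]
opening: 0.1
```

Run:
```python
from h import *
need([641,-2,275])
s=ctrl.get_state();im,d=ctrl.get_image("wrist");cv2.imwrite("pics/w14.png",im[:,:,::-1]);np.savez("pics/wrist14.npz",im=im,d=d,p=s["eef_pos"],r=s["eef_rot"])
```

```text
pos [654.1  -1.6 297.9] z [ 0.029  0.033 -0.999] x [-0.999 -0.04  -0.03 ] t 24.6 F [-0.3 -0.9  0.1] open 0.1 q7 1.67
shift [ 0.0138 -0.0006  0.0225] turn y->+Y -0.7  y->-Y 179.3
```

View pics/w14.png

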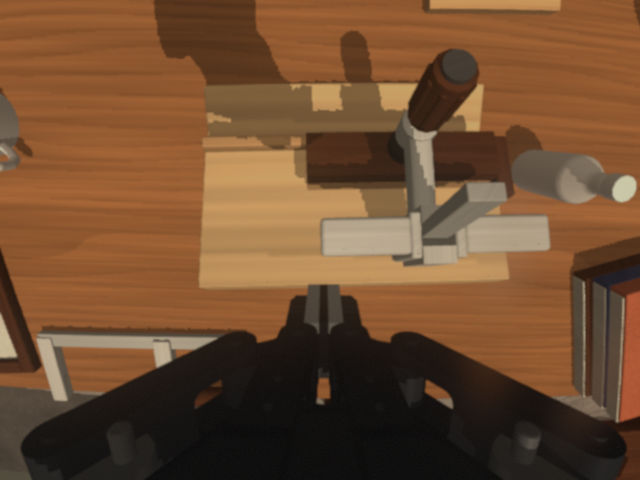

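Run:
```python
import cv2,numpy as np
a=cv2.imread("pics/w4.png")[60:240,370:520];b=cv2.imread("pics/w14.png")[35:185,370:495]
A=cv2.resize(a,(400,480),interpolation=cv2.INTER_CUBIC);B=cv2.resize(b,(400,480),interpolation=cv2.INTER_CUBIC)
f=lambda x:cv2.convertScaleAbs(x,alpha=1.6,beta=10)
cv2.imwrite("pics/cmp2.png",f(np.hstack([A,B])))
```

```text
(no output)
```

View pics/cmp2.png

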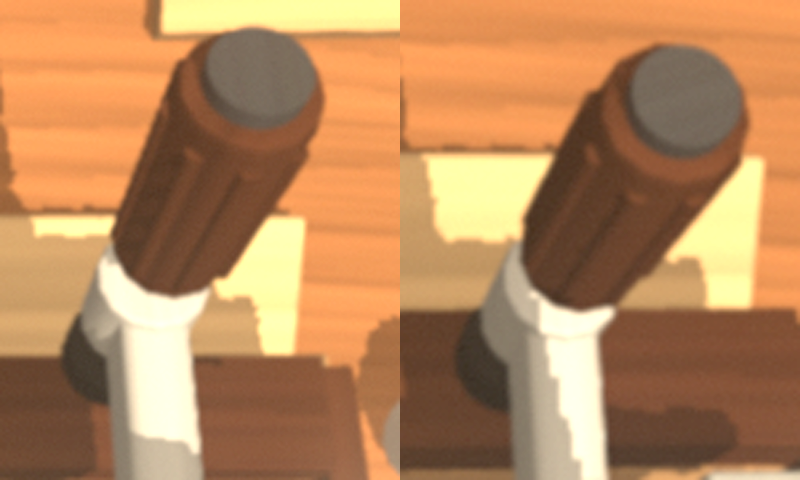

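Run:
```python
from h import *
def cap_px(im,x0,y0,x1,y1):
    hsv=cv2.cvtColor(im,cv2.COLOR_RGB2HSV)[y0:y1,x0:x1]
    m=((hsv[...,1]<60)&(hsv[...,2]<95)).astype(np.uint8)
    n,l,st,c=cv2.connectedComponentsWithStats(m);i=1+np.argmax(st[1:,4]);
    return c[i]+[x0,y0],st[i]
w4=cv2.imread("pics/w4.png")[:,:,::-1].copy();w14=cv2.imread("pics/w14.png")[:,:,::-1].copy()
Z=np.load("pics/wrist14.npz")
Cb=cam("wrist",np.array([607.3,6.5,299.7]),np.array([0.072,-3.112,0.04]));Ca=cam("wrist",Z["p"],Z["r"])
p4,s4=cap_px(w4,430,60,510,120);p14,s14=cap_px(w14,430,40,500,95)
print(p4,s4,p14,s14)
Ct=cam("top");t0=np.load("pics/top0.npz")["im"];t8=np.load("pics/top8.npz")["im"]
q0,_=cap_px(t0,280,190,300,215);q8,_=cap_px(t8,280,180,300,200);print(q0,q8)
X0,e0=tri(p4,Cb,q0,Ct);X8,e8=tri(p14,Ca,q8,Ct);print(X0.round(1),round(e0,1),loc(X0).round(1),X8.round(1),round(e8,1))
# unwrap
az=np.radians(np.arange(0,360,2));
def unwrap(im,C,X,ax):
    K,D,T=C;e2=Yy;e1=np.cross(e2,ax);e1/=np.linalg.norm(e1);e2=np.cross(ax,e1)
    rows=[]
    Ti=np.linalg.inv(T);cp=T[:3,3]
    for h in np.arange(14,50,2.):
        P=X-ax*h+14.2*(np.cos(az)[:,None]*e1+np.sin(az)[:,None]*e2)
        pc=P@Ti[:3,:3].T+Ti[:3,3];px,_=cv2.projectPoints(pc,np.zeros(3),np.zeros(3),K,D);px=px.reshape(-1,2).astype(np.float32)
        g=cv2.cvtColor(im,cv2.COLOR_RGB2GRAY).astype(np.float32)
        val=cv2.remap(g,px[:,0].reshape(1,-1),px[:,1].reshape(1,-1),cv2.INTER_LINEAR)[0]
        nrm=np.cos(az)[:,None]*e1+np.sin(az)[:,None]*e2
        vis=((cp-P)*nrm).sum(1)/np.linalg.norm(cp-P,axis=1)
        val[vis<0.08]=np.nan;rows.append(val)
    return np.array(rows)
A=unwrap(w4,Cb,X0,Uu);Bm=unwrap(w14,Ca,X8,AX)
out=[]
for M_ in(A,Bm):
    prof=np.nanmean(M_,0);print([ (int(np.degrees(a)),int(v)) for a,v in zip(az,prof) if not np.isnan(v)])
    i=np.nan_to_num(M_).clip(0,110)/110*255;i=np.roll(i,90,1);out.append(cv2.resize(i.astype(np.uint8),(800,280)))
cv2.imwrite("pics/unw.png",np.vstack(out))
```

```text
Traceback (most recent call last):
ValueError: attempt to get argmax of an empty sequence
```

```bash
cat > unw.py <<'E'
from h import *
w4=cv2.imread("pics/w4.png")[:,:,::-1].copy();w14=cv2.imread("pics/w14.png")[:,:,::-1].copy()
Z=np.load("pics/wrist14.npz")
Cb=cam("wrist",np.array([607.3,6.5,299.7]),np.array([0.072,-3.112,0.04]));Ca=cam("wrist",Z["p"],Z["r"])
Ct=cam("top")
X0,e0=tri((467.5,89),Cb,(289.6,202.1),Ct);X8,e8=tri((459.7,66.2),Ca,(289.9,190.1),Ct);print(X0.round(1),round(e0,1),loc(X0).round(1),X8.round(1),round(e8,1))
az=np.radians(np.arange(0,360,2));
def unwrap(im,C,X,ax):
    K,D,T=C;e2=Yy;e1=np.cross(e2,ax);e1/=np.linalg.norm(e1);e2=np.cross(ax,e1)
    rows=[];Ti=np.linalg.inv(T);cp=T[:3,3];g=cv2.cvtColor(im,cv2.COLOR_RGB2GRAY).astype(np.float32)
    for h in np.arange(0,80,2.):
        nrm=np.cos(az)[:,None]*e1+np.sin(az)[:,None]*e2;P=X-ax*h+14.2*nrm
        pc=P@Ti[:3,:3].T+Ti[:3,3];px,_=cv2.projectPoints(pc,np.zeros(3),np.zeros(3),K,D);px=px.reshape(-1,2).astype(np.float32)
        val=cv2.remap(g,px[:,0].reshape(1,-1),px[:,1].reshape(1,-1),cv2.INTER_LINEAR)[0]
        val[((cp-P)*nrm).sum(1)/np.linalg.norm(cp-P,axis=1)<0.05]=0;rows.append(val)
    return np.array(rows)
out=[]
for M_ in(unwrap(w4,Cb,X0,Uu),unwrap(w14,Ca,X8,AX)):
    i=(M_*2.2).clip(0,255);i=np.roll(i,90,1);out.append(cv2.resize(i.astype(np.uint8),(800,280)))
cv2.imwrite("pics/unw.png",np.vstack(out))
E
python3 unw.py
```

```text
[508.7  70.1 264.8] 0.2 [ 5.000e-01 -2.000e-01  2.137e+02] [542.1  71.7 229.5] 0.2
```

View pics/unw.png

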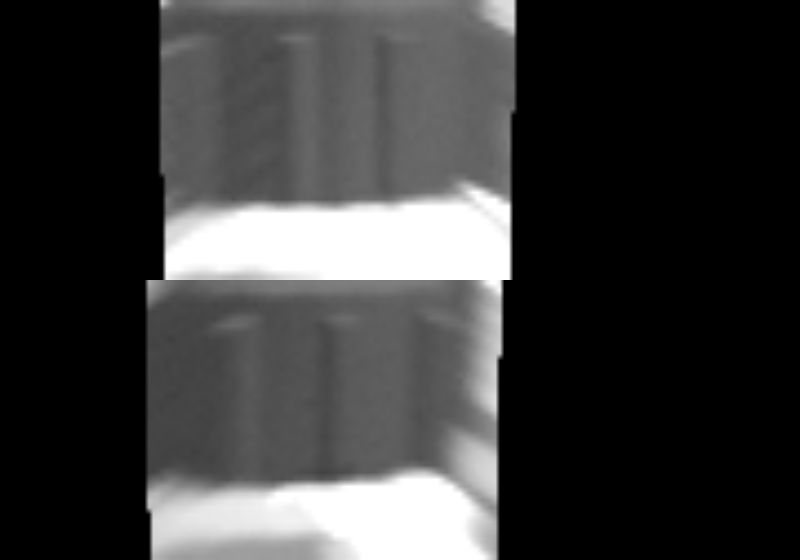

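Run:
```python
from h import *
def st(f,name,px,r):
    im,d,p,rr=load(f);C=cam(name,p,rr);u0,v0=px
    g=[(u,v) for u in range(int(u0-r),int(u0+r)+1) for v in range(int(v0-r),int(v0+r)+1) if (u-u0)**2+(v-v0)**2<=r*r]
    P=pts(np.array(g),d,*C);return np.median(P,0).round(1),P.std(0).round(1),len(g)
for k in("6","8"):
    print(k,"top cap",st(f"pics/top{k}.npz","top",(289.9,190.5),3),"arm",st(f"pics/top{k}.npz","top",(289.8,170),2),"wingL",st(f"pics/top{k}.npz","top",(268,151),3))
print("w6 cap",st("pics/wrist6.npz","wrist",(441,279),6),"collar",st("pics/wrist6.npz","wrist",(412,285),2))
print("w14 cap",st("pics/wrist14.npz","wrist",(460,66),7),"arm",st("pics/wrist14.npz","wrist",(418,165),4),"wing",st("pics/wrist14.npz","wrist",(365,235),6),"wL",st("pics/wrist14.npz","wrist",(510,232),6),"rail",st("pics/wrist14.npz","wrist",(340,160),5))
```

```text
6 top cap (array([541. ,  71.4, 228.6]), array([3.5, 3.6, 3. ]), 28) arm (array([601.4,  75.4, 168.5]), array([2.1, 2.5, 1.3]), 10) wingL (array([640. , 128.5, 214.2]), array([3.6, 3.8, 3.7]), 29)
8 top cap (array([541.5,  71.4, 227.6]), array([3.5, 3.5, 2.9]), 28) arm (array([601.2,  75.4, 169.6]), array([1.8, 2.5, 2.7]), 10) wingL (array([640.1, 128.6, 215.5]), array([3.5, 3.8, 3.4]), 29)
w6 cap (array([539.3,  71.6, 226.8]), array([ 9.3,  8.5, 24.4]), 113) collar (array([560.5,  59.2, 188.9]), array([2.5, 0.8, 4.5]), 13)
w14 cap (array([541.7,  73.2, 226.6]), array([ 3.8,  7. , 17.3]), 149) arm (array([602.6,  72.7, 169.8]), array([1.4, 1.5, 1. ]), 49) wing (array([646.2,  28.4, 215. ]), array([1.8, 2. , 1. ]), 113) wL (array([640.9, 128.6, 214.8]), array([1.9, 2.2, 1.1]), 113) rail (array([605.5,  17.2, 112.9]), array([ 3.5,  3.7, 35.9]), 81)
```

The checks agree on the turn:
- **Flute phase:** with 8 flutes at 45° spacing, it fits a turn of 250°, 295° or 340°. The stroke total of 305° picks about 295°.
- **Depth:** the cap sank about 1 mm while the arm rose about 1 mm. That is roughly 3 mm of screw travel, with added jaw tilt.
- **State:** the rail is at the stop and the gripper is clear of everything.

Handing in.

```bash
python3 -c "
from bench import ctrl
s=ctrl.get_state();print(s['time'],s['eef_pos'],s['ft_force']);print(ctrl.sign_off())"
```

```text
24.65 [653.31917059  -1.70501292 299.38184087] [-0.2028311   1.25602712 -0.43256275]
the job is handed in; nothing more can be done
None
```

The job is done and handed in at 24.7 s, with the gripper clear of everything.

- **Rail:** I pushed it along the bed until it met the stop, with about 10 N of contact force. The last pictures show no gap.
- **Jaw:** I pushed it down by the −y wing only. It bound at 23.6 N along the bar, a little over the suggested 18 N, and visibly tilted.
- **Handle:** I turned it clockwise in five regripped strokes, about 305° by gripper angle.

**Turn check:** The spacing of the handle's flutes fits 250°, 295° or 340°, and 295° (0.82 turn) is closest to the stroke total. The depth change gives about 3 mm of screw travel, or roughly 260–305°, but that figure is only good to about 1 mm. The moment along the handle axis was too noisy to show tightness directly.

**Caveats:** The tool could only point straight down, so the grip on the leaning handle was diagonal at the stroke ends and the gripper drifted up to 10 mm sideways. Forces there stayed under about 6 N. I did not touch any of the other things on the bench.

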